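# Trace a ridge line on the light box

### The job

Hold the drawing sheet flat on the light box with all the steel sheet weights from the cork mat, laid along its two long margins with at least one on each margin, and click the light box's toggle switch over to on. Then take the tracing stylus and follow the drawn zigzag line slowly and steadily, tip on the paper all the way, from the end with the dot to the end with the cross-bar. Lay the stylus back lengthwise in its pen tray, click the lamp off again, leave the weights where they hold the sheet, and do not disturb the other things on the desk.

Things in the scene. Friction and masses are not known exactly. Their poses are not given: they have to be found in the camera images.
- lightbox: light box, 290 (x) x 390 (y) mm, flat top 25 mm above the desk; fixed, turned up to 0.12 rad; origin at the centre of its underside, x pointing away from the robot, y to the left, z up. At its left end, centred on x = 0 and y = 162 mm, stands the switch housing, 150 (x) x 56 (y) mm, its top 45 mm above the desk
- switch_pivot (a point): pivot of the toggle lever, in the middle of the top of the switch housing, 45 mm above the desk; the lever swings in the light box's x-z plane
- switch_tip (a point): centre of the rounded end of the steel toggle lever, 52 mm from the pivot; the lever is about 12 mm thick
- lamp_switch (a joint): toggle angle in rad: 0 = off, leaning 0.4 rad towards the robot (light box -x); 0.8 = on, leaning 0.4 rad away (light box +x). A spring throws it to the nearer stop from its centre at 0.4; it takes about 4 N at the tip to move it off a stop
- sheet: A4 drawing sheet lying flat on the light box (it does not move), 210 (x) x 297 (y) mm, its top 26 mm above the desk; origin at its centre on the light box's top, z up. Its long margins run along y: the near one at x = -105 mm, the far one at x = +105 mm; the line lies between x = -25 and +25 mm. The drawn line consists of three straight parts joining line_a, line_b, line_c and line_d
- line_a (a point): start of the line, the end with the round dot, on the paper
- line_b (a point): first corner of the line, on the paper
- line_c (a point): second corner of the line, on the paper
- line_d (a point): end of the line, the end with the short cross-bar, on the paper
- part_ab (a point): middle of the straight part of the line from line_a to line_b (78, 75, 75 mm long for ab, bc, cd), on the paper; x points along that part towards line_b
- part_bc (a point): middle of the straight part of the line from line_b to line_c (78, 75, 75 mm long for ab, bc, cd), on the paper; x points along that part towards line_c
- part_cd (a point): middle of the straight part of the line from line_c to line_d (78, 75, 75 mm long for ab, bc, cd), on the paper; x points along that part towards line_d
- weight_mat: fixed cork mat 270 (x) x 120 (y) x 6 mm on which the weights start, side by side and crosswise to its length; left or right of the light box; origin at the centre of its underside
- weight1: one of the sheet weights, all alike: a dark steel bar 100 x 50 x 16 mm with an upright finger fin 60 long x 14 thick x 30 mm high centred on top (overall height 46 mm), about 0.55 kg; origin at the centre of its underside, x along the bar and the fin, z up. Starts on the cork mat; None if it is not there in this run
- weight2: one of the sheet weights, all alike: a dark steel bar 100 x 50 x 16 mm with an upright finger fin 60 long x 14 thick x 30 mm high centred on top (overall height 46 mm), about 0.55 kg; origin at the centre of its underside, x along the bar and the fin, z up. Starts on the cork mat; None if it is not there in this run
- weight3: one of the sheet weights, all alike: a dark steel bar 100 x 50 x 16 mm with an upright finger fin 60 long x 14 thick x 30 mm high centred on top (overall height 46 mm), about 0.55 kg; origin at the centre of its underside, x along the bar and the fin, z up. Starts on the cork mat; None if it is not there in this run
- weight4: one of the sheet weights, all alike: a dark steel bar 100 x 50 x 16 mm with an upright finger fin 60 long x 14 thick x 30 mm high centred on top (overall height 46 mm), about 0.55 kg; origin at the centre of its underside, x along the bar and the fin, z up. Starts on the cork mat; None if it is not there in this run
- pen_tray: fixed shallow wooden pen tray 250 (x) x 120 (y) mm, floor 4 mm above the desk, a lip 6 mm wide round it rising to 8 mm; on the other side of the light box than the mat; origin at the centre of its underside, x along its length
- stylus: tracing stylus, 160 mm long: dark wooden square handle 110 x 16 x 16 mm with a thin steel point 50 mm long, 50 g; starts lying in the pen tray; origin at the middle of the handle's underside as it lies (the handle's axis is 8 mm above), x along it towards the point, which ends at x = 105 mm
- stylus_tip (a point): the end of the stylus's steel point (its ball end has a radius of 2.5 mm)
- stylus_mid (a point): the middle of the stylus's whole length, on its axis, 25 mm from the handle's middle towards the point
- mug: white mug, 80 mm wide, 90 mm high, not to be disturbed; origin at the centre of its underside
- ink_bottle: ink bottle, 56 mm wide, 85 mm high, not to be disturbed; origin at the centre of its underside
- tape_roll: roll of masking tape lying flat, 100 mm wide, 25 mm high, not to be disturbed; origin at the centre of its underside
Mind the look-alikes: they are no part of the job. What is shaped like the weight2 but orange or pink is not meant.

How it is judged:
By the outcome, as a careful person would: the job done as asked, in the order asked, and still so for the second after the job is handed in, with the robot touching nothing.
Of weight1, weight2, weight3, weight4 only 2 to 4 are there at a start; the rules pass over those that are not, and their reading is None.
At some moment in a run one of weight1, weight2, weight3, weight4, stylus may be knocked a few centimetres aside while the robot is not near it.
Once in a run the grip may slacken for a moment while it holds something.
It also fails if it takes over 210 s, if anything falls off the work surface, if the arm or the gripper's body presses on something with over 40 N, if the wrist force passes 120 N, or if a joint passes its speed limit or range.

### The arm

A 6-joint arm with a two-finger parallel gripper is mounted at the origin on the work surface. World frame = base frame: x ahead of the robot, y to its left, z up, the work surface at z = 0. Lengths are in mm, angles in rad, forces in N, time in s.
With the tool pointing down it reaches from about 300 to 775 mm from the base axis. Payload 14.6 kg.
Tool frame: the origin (TCP) lies on the front face of the gripper's body, between the roots of the fingers; the fingertips stand 97 mm ahead of it and the grasp point (between the pads) lies 78 mm ahead of it; z points along the fingers, y is the direction in which the jaws open and shut (so a half turn about z gives the same grasp; the last joint's range is limited). The gripper opens to 94 mm and grips with 3 to 60 N. Pads are 16 mm wide; open, the fingers measure 119 mm over their backs; the gripper's body (75 mm by 177 mm) begins 78 mm behind the grasp point.
Start: joints at [-1.344, 0.3, 1.521, -0, 1.321, -0.067], TCP at [159.269, -526.425, 302.646] pointing down, gripper open.
Joint ranges: [-3.03, 3.03], [-0.79, 2.21], [0.23, 2.52], [-1.04, 4.18], [0, 3.07], [-2.55, 2.55]. Speed limits (rad/s): [2.22, 2.22, 2.57, 3.14, 3.14, 3.14].

### API

Orientations are given as [roll, pitch, yaw] about the fixed x, y, z axes, in that order (R = Rz(yaw) Ry(pitch) Rx(roll)).
In Python, from cell import manip, eyes, finder gives the robot as it stands.
- The arm moves only by the tool drive_tool, never from a script. Its argument "rows" is a list of rows, each an object with "offset": the shift along the tool's x, y, z in mm, a list of three; "spin": the turn about the tool's z in degrees; "jaw": the finger opening in mm, from 0 to 94. In form: [{"offset": [dx, dy, dz], "spin": spin, "jaw": jaw}, ...]. A call has 1 to 20 rows; each row shifts and turns the commanded pose from where the row before left it, along the tool's axes as they then stand; what a row does not reach is not made up. A row lasts 1/10 s, in which the tool goes at most 50 mm and 8.59 degrees, less where a joint would pass 70% of its speed; a pose out of reach is approached as far as the arm can. A call is refused whole if a number of a shift passes 50 or a number of a turn 8.59, either way. A call with a gripper value outside its range is refused whole. The fingers move at their own pace and stop on an object; "force" is the grip in N (left out, the last holds). Time passes only in rows, so rows that do not move let the fingers close. It gives the time, the measured TCP pose, the force and the opening at its end, in the units of the state.
- manip.read_state(): the state, without advancing time (a new reading comes with each control period).
- eyes.camera(name): name is "side" or "top" or "wrist"; returns a dict with "color" (384x512x3 uint8, blue, green, red), "depth" (384x512 float32, mm along the optical axis (not along the pixel's ray), 0 where there is no reading), "vfov" (degrees; the focal length in pixels is half the picture's height over the tangent of half this angle, whatever the lens; pixels are square), "cx", "cy" (the principal point, pixels), "rvec" (rotation vector, rad) and "tvec" (3), from world to camera coordinates, as OpenCV has them. Camera axes: x right, y down, z forward; pixel columns grow to the right and rows downward; lengths in mm; the calibration is good to about 2 mm. A picture is of the moment at which its call begins.
- manip.sign_off(): hands the job in, once; it reports no verdict.
Trained networks look in the newest picture that a camera, given by its name, has taken for a name from the list of things; names that differ only in an ending like _2 or _b are one class to them, and where a whole thing is asked for, a point or a joint stands for the part that bears it (a point fixed in the world has none). Each returns a list of dicts, best first, with "p" (0 to 1); they miss things now and then, are a little off and sometimes report something else, mostly with a low value. They report only what shows in the picture. A call takes as long as a camera call. They do not tell look-alikes from the thing itself.
- finder.find_in(camera, target): "uv" ([column, row] in pixels, amid what is visible of it).
The state is a dict: "clock": time; "joints": joint angles; "qd": joint speeds; "effort": joint torques, N m; "eef_pos": TCP position; "eef_rot": TCP orientation; "wrist_force": force on the tool from outside, world axes, zero at the start; "moment": the same for the moment, N m; "finger_gap": finger opening in mm.
Only numpy, scipy, OpenCV 4.12 (cv2) and the standard library are available. Lean on these libraries where they do the work, as an engineer would, in place of code of your own. Each camera call takes 0.05 s, during which the arm holds its last target. There are 200 camera calls.

## Working session

There is one attempt and no reset: what is moved stays moved. The work goes in short steps, Python scripts to look and compute and a tool call to move; the robot and the scene stay as the last step left them, time stands still between calls to the robot, and variables do not carry over. Pictures are saved under pics/ and viewed, about 12 in all and at most 16, crops included, and the job is handed in when it is done.

Besides the shell and the picture viewer there is one more tool, called as a command line: name --argument value ..., lists and objects as JSON in quotes. drive_tool: Moves the arm, as the interface text tells. Its arguments: {"type":"object","properties":{"rows":{"type":"array","items":{"type":"object","properties":{"offset":{"type":"array","items":{"type":"number"}},"spin":{"type":"number"},"jaw":{"type":"number"}}}},"force":{"type":"number"}},"required":["rows"]}

```bash
mkdir -p pics; ls; cat > h.py <<'E'
import numpy as np, cv2
from cell import manip, eyes, finder
def cam(n):
    c=eyes.camera(n); c['f']=c['color'].shape[0]/2/np.tan(np.radians(c['vfov'])/2)
    c['R']=cv2.Rodrigues(np.array(c['rvec'],float))[0]; c['t']=np.array(c['tvec'],float).ravel(); return c
def ray(c,uv):
    d=c['R'].T@np.array([(uv[0]-c['cx'])/c['f'],(uv[1]-c['cy'])/c['f'],1.]); return -c['R'].T@c['t'],d
def atz(c,uv,z):
    o,d=ray(c,uv); return o+d*(z-o[2])/d[2]
def dep(c,uv):
    o,d=ray(c,uv); return o+d*c['depth'][int(round(uv[1])),int(round(uv[0]))]
def proj(c,P):
    p=(c['R']@np.atleast_2d(P).T).T+c['t']; return np.c_[p[:,0]/p[:,2]*c['f']+c['cx'],p[:,1]/p[:,2]*c['f']+c['cy']]
def cloud(c):
    v,u=np.mgrid[0:384,0:512]; z=c['depth']; p=np.stack([(u-c['cx'])/c['f']*z,(v-c['cy'])/c['f']*z,z],-1)
    return (p-c['t'])@c['R']
E
python3 - <<'E'
from h import *
c=cam('top'); np.set_printoptions(precision=1,suppress=True)
print(manip.read_state()); print(c['f'],-c['R'].T@c['t'])
for n in ['lightbox','switch_pivot','switch_tip','line_a','line_b','line_c','line_d','weight_mat','weight1','pen_tray','stylus','stylus_tip','stylus_mid','mug','ink_bottle','tape_roll']:
    for r in finder.find_in('top',n)[:5]:
        print(n,np.array(r['uv']),round(r['p'],2),dep(c,r['uv']))
s=cam('side')
cv2.imwrite('pics/top.png',cv2.resize(c['color'],(800,600))); cv2.imwrite('pics/side.png',s['color'])
E
```

```text
pics
{'clock': 0.05, 'joints': array([-1.3,  0.3,  1.5, -0. ,  1.3, -0.1]), 'qd': array([ 0., -0., -0., -0.,  0.,  0.]), 'effort': array([  0. , -53.3, -35.4,   0.1,   0. ,  -0. ]), 'eef_pos': array([ 159.2, -526.3,  302.1]), 'eef_rot': array([-3.1, -0. ,  0.3]), 'wrist_force': array([ 0.5, -1. , -0. ]), 'moment': array([ 0.1, -0. ,  0. ]), 'finger_gap': 93.86037533067902}
427.8051641609973 [ 376.1  -88.  1218. ]
lightbox [180.4 210.4] 0.96 [493.7 132.4  24.6]
lightbox [342.9 219.8] 0.7 [ 469.6 -316.8   50.4]
lightbox [229.3 196.9] 0.28 [532.5  -4.5  29.1]
switch_pivot [179.7 210.3] 0.97 [493.9 134.4  24.7]
switch_pivot [351.2 170.3] 0.28 [ 606.6 -342.2   52.2]
switch_tip [114.1 208.7] 0.65 [497.4 321.9  18.1]
line_a [232.  193.5] 0.95 [542.6 -11.8  26.7]
line_a [345.1 220.5] 0.65 [ 467.9 -323.2   48.4]
line_b [232.  193.5] 0.95 [542.6 -11.8  26.7]
line_b [345.1 220.5] 0.65 [ 467.9 -323.2   48.4]
line_c [232.  193.5] 0.95 [542.6 -11.8  26.7]
line_c [345.1 220.5] 0.65 [ 467.9 -323.2   48.4]
line_d [232.  193.5] 0.95 [542.6 -11.8  26.7]
line_d [345.1 220.5] 0.65 [ 467.9 -323.2   48.4]
weight_mat [344.1 209.7] 0.83 [ 500.4 -326.8   19.7]
weight_mat [114.9 202.5] 0.6 [515.4 321.7  15. ]
weight_mat [231.2 197.8] 0.19 [530.2  -9.9  28.1]
weight1 [349.8 170.1] 0.96 [ 608.1 -339.3   47.5]
weight1 [343.1 218.9] 0.86 [ 471.9 -317.1   51.9]
weight1 [412.5 211.5] 0.85 [ 494.9 -509.6   41.4]
weight1 [410.7 267.1] 0.69 [ 344.4 -499.3   37.9]
weight1 [330.6 287.4] 0.66 [ 286.9 -285.4   20.3]
pen_tray [106.4 209.6] 0.78 [496.3 349.6   1.6]
stylus_tip [108.9 213.8] 0.71 [482.5 334.7  21.2]
stylus_mid [109.5 211.3] 0.84 [489.6 333.5  21.1]
stylus_mid [232.9 196.7] 0.33 [533.5 -14.5  26.7]
mug [170.3 114.5] 0.85 [780.7 176.9   1.5]
mug [111.3 205.3] 0.22 [506.6 329.2  21.6]
ink_bottle [249.9 121. ] 0.63 [735.9 -61.1  84.3]
tape_roll [314.3 104.1] 0.82 [ 806.9 -246.    24.4]
```

View pics/top.png

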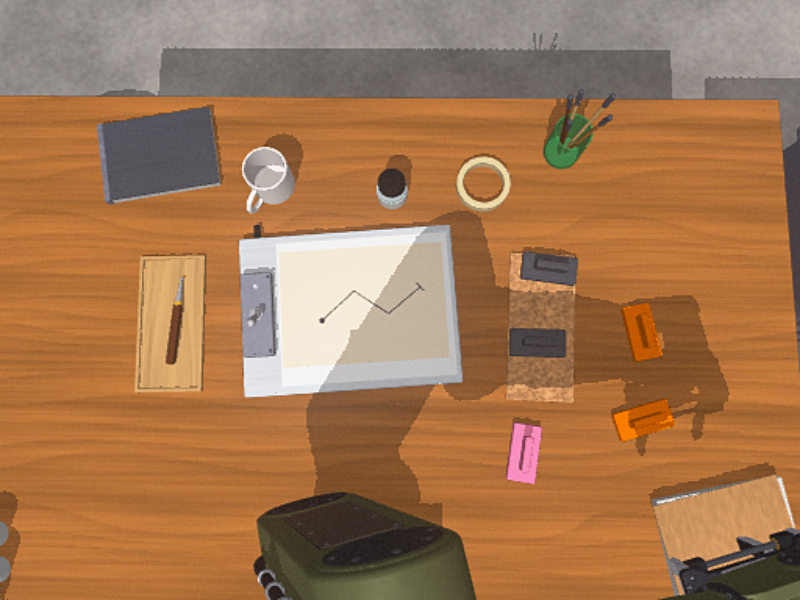

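View pics/side.png

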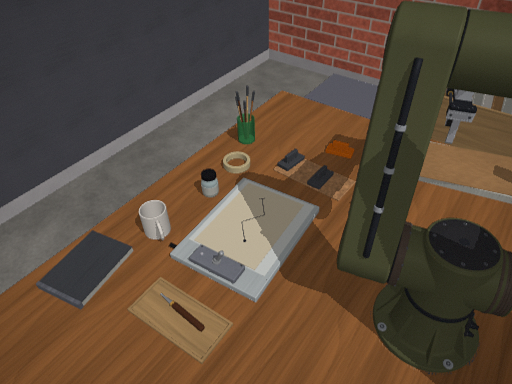

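The top view (800 px scale) shows two dark weights on the cork mat at (548,267) and (538,342). Look-alikes, all off the mat: orange at (642,331) and (643,419), pink at (525,452). The stylus is in the left tray (175,320), point away from the robot. The line starts at the dot (322,320) and ends at the cross-bar (419,288), and the switch is at (258,313). I'll take the two dark bars on the mat.

```bash
python3 - <<'E'
from h import *
np.set_printoptions(precision=1,suppress=True)
c=cam('top'); P=cloud(c); im=c['color'].astype(int); hsv=cv2.cvtColor(c['color'],cv2.COLOR_BGR2HSV)
X,Y,Z=P[...,0],P[...,1],P[...,2]
def blobs(m,z,minA=60):
    n,l,st,ce=cv2.connectedComponentsWithStats(m.astype(np.uint8))
    for i in range(1,n):
        if st[i,4]<minA: continue
        vv,uu=np.where(l==i); w=np.array([atz(c,(a,b),z)[:2] for a,b in zip(uu,vv)],np.float32)
        r=cv2.minAreaRect(w); print(st[i,4],ce[i],'rect',np.array(r[0]),np.array(r[1]),round(r[2],1),'zmed',np.median(Z[l==i]))
mat=(X>350)&(X<680)&(Y<-240)&(Y>-420)
print('weights'); blobs(mat&(Z>14)&(hsv[...,1]<70)&(hsv[...,2]<110),22)
print('fins'); blobs(mat&(Z>42)&(Z<60),52,20)
print('box'); blobs((X>330)&(X<720)&(Y<230)&(Y>-240)&(Z>18)&(Z<33),25,3000)
print('sheet'); blobs((X>330)&(X<720)&(Y<110)&(Y>-240)&(Z>18)&(Z<33)&(hsv[...,1]>25),26,3000)
print('stylus'); blobs((X>350)&(X<680)&(Y<400)&(Y>260)&(Z>9),12,20)
print('mat');blobs(mat&(Z>3)&(Z<60),6,500)
print('lever');blobs((X>400)&(X<600)&(Y<240)&(Y>120)&(Z>55),75,5)
print('house');blobs((X>350)&(X<680)&(Y<240)&(Y>100)&(Z>37)&(Z<52),45,50)
crop=np.hstack([cv2.resize(c['color'][150:250,315:385],None,fx=5,fy=5,interpolation=2),cv2.resize(c['color'][150:250,150:236],None,fx=5,fy=5,interpolation=2)])
cv2.imwrite('pics/crop1.png',crop)
print(manip.read_state()['eef_rot']*57.2958)
E
```

```text
weights
608 [351.2 171.4] rect [ 609.3 -348.6] [99.  50.7] 82.7 zmed 22.397608627419814
628 [343.5 218.9] rect [ 474.6 -324. ] [97.7 49.4] 88.3 zmed 22.16994643793196
fins
121 [353.4 169.3] rect [ 609.2 -348.5] [59.1 16.1] 83.2 zmed 51.076503280416055
113 [345.8 218. ] rect [ 474.4 -325. ] [10.9 59.9] 0.5 zmed 51.02762500869808
box
12807 [228.  198.6] rect [532.   14.2] [291.1 388.1] 4.6 zmed 25.10143448288293
sheet
6932 [236.8 194.8] rect [541.4 -21.7] [210.3 276.7] 4.2 zmed 25.727685784855886
stylus
288 [111.5 209. ] rect [509.  330.4] [ 18.  155.9] 85.9 zmed 17.792814330253826
mat
3666 [346.  208.5] rect [ 505.1 -338.4] [135.7 275.4] 86.6 zmed 7.571672236802678
lever
46 [161.3 203.6] rect [507.5 174.6] [13.5 28.8] 65.6 zmed 91.49945865731279
house
1030 [164.4 201.1] rect [518.  174.4] [149.5  56.8] 4.4 zmed 44.66179333972879
[180.    0.   16.8]
```

View pics/crop1.png

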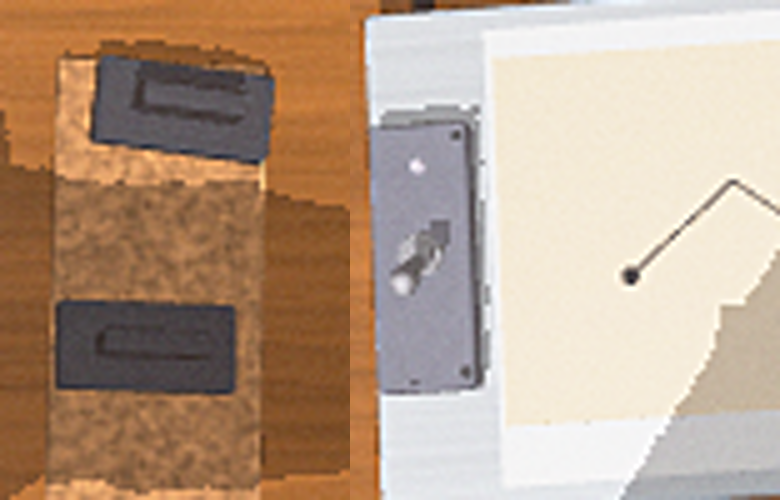

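The crop confirms two dark bars on the cork mat and the lever leaning toward the robot. I'll go above the nearer weight.

drive_tool --rows '[{"offset": [0,0,0],"spin": -8,"jaw": 60},{"offset": [0,0,0],"spin": -8,"jaw": 60},{"offset": [0,0,0],"spin": -8,"jaw": 60},{"offset": [0,0,0],"spin": -8,"jaw": 60},{"offset": [0,0,0],"spin": -8,"jaw": 60},{"offset": [0,0,0],"spin": -8,"jaw": 60},{"offset": [0,0,0],"spin": -8,"jaw": 60},{"offset": [0,0,0],"spin": -8,"jaw": 60},{"offset": [0,0,0],"spin": -8,"jaw": 60}]'

```text
clock: 1.85
eef_pos: [159.3, -526.4, 302.6]
eef_rot: [3.142, -0.0, 1.556]
wrist_force: [-0.7, 0.5, 0.2]
finger_gap: 59.9
```

drive_tool --rows '[{"offset": [17.4,26,0],"spin": 0,"jaw": 60},{"offset": [17.4,26,0],"spin": 0,"jaw": 60},{"offset": [17.4,26,0],"spin": 0,"jaw": 60},{"offset": [17.4,26,0],"spin": 0,"jaw": 60},{"offset": [17.4,26,0],"spin": 0,"jaw": 60},{"offset": [17.4,26,0],"spin": 0,"jaw": 60},{"offset": [17.4,26,0],"spin": 0,"jaw": 60},{"offset": [17.4,26,0],"spin": 0,"jaw": 60},{"offset": [17.4,26,0],"spin": 0,"jaw": 60},{"offset": [17.4,26,0],"spin": 0,"jaw": 60},{"offset": [17.4,26,0],"spin": 0,"jaw": 60},{"offset": [17.4,26,0],"spin": 0,"jaw": 60}]'

```text
clock: 3.05
eef_pos: [476.5, -323.2, 302.7]
eef_rot: [3.142, 0.0, 1.55]
wrist_force: [-0.2, -0.4, 0.4]
finger_gap: 59.9
```

```bash
cat >> h.py <<'E'
def tool(goal,yaw=None):
    "shift in tool axes (present yaw) to bring TCP to goal; spin in deg to reach yaw(deg)"
    s=manip.read_state(); p=s['eef_pos']; ps=s['eef_rot'][2]; d=np.array(goal)-p; c,sn=np.cos(ps),np.sin(ps)
    print('pos',p.round(1),'yaw',np.degrees(ps).round(1),'shift',np.round([c*d[0]+sn*d[1],sn*d[0]-c*d[1],-d[2]],1), 'spin',None if yaw is None else round(np.degrees(ps)-yaw,1),'F',s['wrist_force'].round(1),'gap',round(s['finger_gap'],1),'t',s['clock'])
def fit(c,P,m,z):
    w=[]
    vv,uu=np.where(m); o=-c['R'].T@c['t']; d=np.stack([(uu-c['cx'])/c['f'],(vv-c['cy'])/c['f'],np.ones(len(uu))],-1)@c['R']
    w=(o+d*((z-o[2])/d[:,2])[:,None])[:,:2].astype(np.float32); r=cv2.minAreaRect(w); return r
def big(m):
    n,l,st,ce=cv2.connectedComponentsWithStats(m.astype(np.uint8)); return l==1+np.argmax(st[1:,4])
E
python3 - <<'E'
from h import *
np.set_printoptions(precision=1,suppress=True)
tool([475,-324.5,122],88.5)
for n in ['wrist','top']:
    c=cam(n);P=cloud(c);X,Y,Z=P[...,0],P[...,1],P[...,2];hsv=cv2.cvtColor(c['color'],cv2.COLOR_BGR2HSV)
    cv2.imwrite(f'pics/{n}2.png',c['color'])
    m=(X>400)&(X<680)&(Y<-240)&(Y>-420)&(Z>42)&(Z<60)
    if m.sum()>20: print(n,'fin',fit(c,P,big(m),52))
    m=(X>330)&(X<720)&(Y<140)&(Y>-240)&(Z>18)&(Z<33)&(hsv[...,1]>25)
    if m.sum()>20: print(n,'sheet',fit(c,P,big(m),26))
E
```

```text
pos [ 476.5 -323.2  302.7] yaw 88.8 shift [ -1.4  -1.5 180.7] spin 0.3 F [-0.2 -0.4  0.4] gap 59.9 t 3.05
wrist fin ((608.5914916992188, -348.4489440917969), (59.94901657104492, 16.3546199798584), 82.43855285644531)
wrist sheet ((550.2545166015625, -132.72430419921875), (209.0027313232422, 56.94483184814453), 4.000666618347168)
top fin ((611.6890869140625, -333.50634765625), (14.099778175354004, 27.850486755371094), 0.44596612453460693)
top sheet ((541.4760131835938, -20.26934814453125), (210.6697540283203, 279.4095764160156), 4.218585968017578)
```

View pics/wrist2.png

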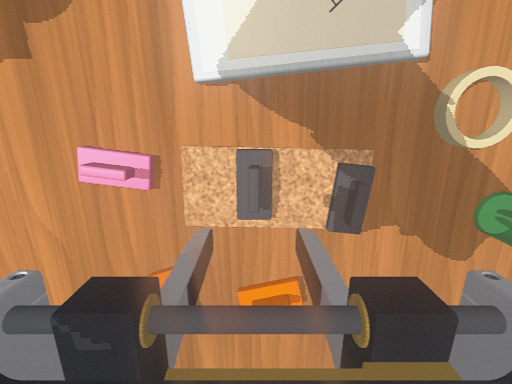

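The close view shows the two dark weights at (254,185) and (350,198), and both agree with the top fit. I'll grasp the near one.

drive_tool --rows '[{"offset": [-1.4,-1.5,30],"spin": 0,"jaw": 60},{"offset": [0,0,30],"spin": 0,"jaw": 60},{"offset": [0,0,30],"spin": 0,"jaw": 60},{"offset": [0,0,30],"spin": 0,"jaw": 60},{"offset": [0,0,30],"spin": 0,"jaw": 60},{"offset": [0,0,20],"spin": 0,"jaw": 60},{"offset": [0,0,10],"spin": 0,"jaw": 60},{"offset": [0,0,0],"spin": 0,"jaw": 5},{"offset": [0,0,0],"spin": 0,"jaw": 5},{"offset": [0,0,0],"spin": 0,"jaw": 5},{"offset": [0,0,0],"spin": 0,"jaw": 5},{"offset": [0,0,0],"spin": 0,"jaw": 5},{"offset": [0,0,0],"spin": 0,"jaw": 5},{"offset": [0,0,0],"spin": 0,"jaw": 5}]' --force 50

```text
clock: 4.55
eef_pos: [474.3, -325.5, 123.1]
eef_rot: [3.14, 0.001, 1.55]
wrist_force: [2.8, 1.2, 2.5]
finger_gap: 13.6
```

drive_tool --rows '[{"offset": [0,0,-20],"spin": 0,"jaw": 5},{"offset": [0,0,-25],"spin": 0,"jaw": 5},{"offset": [0,0,-25],"spin": 0,"jaw": 5},{"offset": [24.8,-2,0],"spin": 0,"jaw": 5},{"offset": [24.8,-2,0],"spin": 0,"jaw": 5},{"offset": [24.8,-2,0],"spin": 0,"jaw": 5},{"offset": [24.8,-2,0],"spin": 0,"jaw": 5},{"offset": [24.8,-2,0],"spin": 0,"jaw": 5},{"offset": [24.8,-2,0],"spin": 0,"jaw": 5},{"offset": [24.8,-2,0],"spin": 0,"jaw": 5},{"offset": [24.8,-2,0],"spin": 0,"jaw": 5},{"offset": [24.8,-2,0],"spin": 0,"jaw": 5},{"offset": [24.8,-2,0],"spin": 0,"jaw": 5},{"offset": [24.8,-2,0],"spin": 0,"jaw": 5},{"offset": [24.8,-2,0],"spin": 0,"jaw": 5},{"offset": [0,0,0],"spin": -5.5,"jaw": 5},{"offset": [0,0,0],"spin": 0,"jaw": 5}]'

```text
clock: 6.25
eef_pos: [455.6, -26.8, 192.1]
eef_rot: [-3.14, -0.0, 1.649]
wrist_force: [-0.3, 0.2, -5.5]
finger_gap: 13.2
```

```bash
python3 - <<'E'
from h import *
np.set_printoptions(precision=1,suppress=True)
tool([456.7,-27.4,143],94.3)
c=cam('top');cw=cam('wrist')
cv2.imwrite('pics/v3.png',np.hstack([cv2.resize(c['color'][130:280,130:280],(384,384)),cw['color'][:,60:460]]))
E
```

```text
pos [455.6 -26.8 192.1] yaw 94.5 shift [-0.6  1.1 49.1] spin 0.2 F [-0.3  0.2 -5.5] gap 13.2 t 6.25
```

View pics/v3.png

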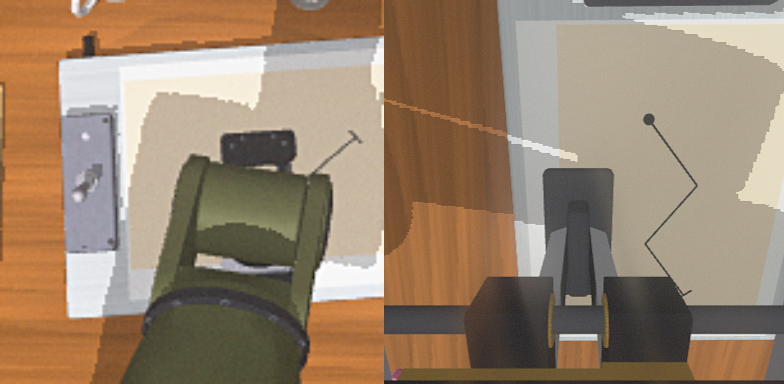

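The weight is held (wrist view: bar at (578,215)) and its middle is over the sheet's near edge strip. I'll lower it and release.

drive_tool --rows '[{"offset": [0,1,20],"spin": 0,"jaw": 5},{"offset": [0,0,15],"spin": 0,"jaw": 5},{"offset": [0,0,8],"spin": 0,"jaw": 5},{"offset": [0,0,4],"spin": 0,"jaw": 5},{"offset": [0,0,2],"spin": 0,"jaw": 5},{"offset": [0,0,0],"spin": 0,"jaw": 5}]'

```text
clock: 6.95
eef_pos: [457.1, -27.4, 143.9]
eef_rot: [3.141, 0.0, 1.646]
wrist_force: [-0.2, -0.8, -6.0]
finger_gap: 13.7
```

drive_tool --rows '[{"offset": [0,0,1],"spin": 0,"jaw": 5},{"offset": [0,0,0],"spin": 0,"jaw": 5}]'

```text
clock: 7.15
eef_pos: [457.1, -27.3, 142.9]
eef_rot: [3.141, 0.0, 1.646]
wrist_force: [-0.1, -0.6, -5.5]
finger_gap: 13.9
```

drive_tool --rows '[{"offset": [0,0,1],"spin": 0,"jaw": 5},{"offset": [0,0,0],"spin": 0,"jaw": 5}]'

```text
clock: 7.35
eef_pos: [457.2, -27.3, 142.1]
eef_rot: [3.141, 0.0, 1.646]
wrist_force: [-2.4, 0.0, 2.4]
finger_gap: 13.6
```

drive_tool --rows '[{"offset": [0,0,1],"spin": 0,"jaw": 5},{"offset": [0,0,0],"spin": 0,"jaw": 5}]'

```text
clock: 7.55
eef_pos: [457.2, -27.3, 142.1]
eef_rot: [3.141, 0.0, 1.647]
wrist_force: [-10.0, 1.9, 20.3]
finger_gap: 13.6
```

drive_tool --rows '[{"offset": [0,0,-1.5],"spin": 0,"jaw": 5},{"offset": [0,0,0],"spin": 0,"jaw": 50},{"offset": [0,0,0],"spin": 0,"jaw": 50},{"offset": [0,0,0],"spin": 0,"jaw": 50},{"offset": [0,0,-20],"spin": 0,"jaw": 50},{"offset": [0,0,-35],"spin": 0,"jaw": 50},{"offset": [0,0,-35],"spin": 0,"jaw": 60},{"offset": [0,0,-35],"spin": 0,"jaw": 60}]'

```text
clock: 8.35
eef_pos: [456.8, -27.3, 268.5]
eef_rot: [-3.142, -0.0, 1.646]
wrist_force: [0.2, 0.1, -1.0]
finger_gap: 59.0
```

drive_tool --rows '[{"offset": [-27.6,10.6,0],"spin": 0,"jaw": 60},{"offset": [-27.6,10.6,0],"spin": 0,"jaw": 60},{"offset": [-27.6,10.6,0],"spin": 0,"jaw": 60},{"offset": [-27.6,10.6,0],"spin": 0,"jaw": 60},{"offset": [-27.6,10.6,0],"spin": 0,"jaw": 60},{"offset": [-27.6,10.6,0],"spin": 0,"jaw": 60},{"offset": [-27.6,10.6,0],"spin": 0,"jaw": 60},{"offset": [-27.6,10.6,0],"spin": 0,"jaw": 60},{"offset": [-27.6,10.6,0],"spin": 0,"jaw": 60},{"offset": [-27.6,10.6,0],"spin": 0,"jaw": 60},{"offset": [-27.6,10.6,0],"spin": 0,"jaw": 60},{"offset": [-27.6,10.6,0],"spin": 0,"jaw": 60},{"offset": [0,0,0],"spin": 5.5,"jaw": 60},{"offset": [0,0,0],"spin": 5.5,"jaw": 60},{"offset": [0,0,0],"spin": 0,"jaw": 60}]'

```text
clock: 9.85
eef_pos: [608.9, -348.1, 266.7]
eef_rot: [-3.141, -0.0, 1.453]
wrist_force: [0.4, 0.0, -0.0]
finger_gap: 60.0
```

```bash
python3 - <<'E'
from h import *
np.set_printoptions(precision=1,suppress=True)
tool([609,-348.5,123],83)
for n in ['wrist','top']:
    c=cam(n);P=cloud(c);X,Y,Z=P[...,0],P[...,1],P[...,2];hsv=cv2.cvtColor(c['color'],cv2.COLOR_BGR2HSV)
    m=(X>400)&(X<700)&(Y<-240)&(Y>-420)&(Z>42)&(Z<60)
    if m.sum()>20: print(n,'fin',fit(c,P,big(m),52))
    m=(X>400)&(X<500)&(Y<60)&(Y>-100)&(Z>65)&(Z<80)
    if m.sum()>20: print(n,'fin1',fit(c,P,big(m),72))
    m=(X>330)&(X<720)&(Y<140)&(Y>-240)&(Z>18)&(Z<33)&(hsv[...,1]>25)
    if m.sum()>20: print(n,'sheet',fit(c,P,big(m),26))
    cv2.imwrite(f'pics/{n}4.png',c['color'])
E
```

```text
pos [ 608.9 -348.1  266.7] yaw 83.2 shift [ -0.4   0.2 143.7] spin 0.2 F [ 0.4  0.  -0. ] gap 60.0 t 9.85
wrist fin ((611.8853149414062, -348.97357177734375), (59.0247802734375, 13.438704490661621), 83.06132507324219)
wrist sheet ((594.12890625, -146.49400329589844), (124.1200942993164, 23.167102813720703), 4.294039726257324)
top fin1 ((455.9168701171875, -28.163354873657227), (13.89654541015625, 56.96196365356445), 4.363866329193115)
top sheet ((541.7225952148438, -22.99761962890625), (210.35231018066406, 274.15478515625), 4.326229095458984)
```

drive_tool --rows '[{"offset": [0,1,30],"spin": 0,"jaw": 60},{"offset": [0,0,30],"spin": 0,"jaw": 60},{"offset": [0,0,30],"spin": 0,"jaw": 60},{"offset": [0,0,25],"spin": 0,"jaw": 60},{"offset": [0,0,18],"spin": 0,"jaw": 60},{"offset": [0,0,10],"spin": 0,"jaw": 60},{"offset": [0,0,0],"spin": 0,"jaw": 5},{"offset": [0,0,0],"spin": 0,"jaw": 5},{"offset": [0,0,0],"spin": 0,"jaw": 5},{"offset": [0,0,0],"spin": 0,"jaw": 5},{"offset": [0,0,0],"spin": 0,"jaw": 5},{"offset": [0,0,0],"spin": 0,"jaw": 5},{"offset": [0,0,0],"spin": 0,"jaw": 5},{"offset": [0,0,-20],"spin": 0,"jaw": 5},{"offset": [0,0,-25],"spin": 0,"jaw": 5},{"offset": [0,0,-25],"spin": 0,"jaw": 5},{"offset": [0,0,0],"spin": 0,"jaw": 5}]' --force 50

```text
clock: 11.65
eef_pos: [610.4, -348.4, 197.0]
eef_rot: [3.138, 0.002, 1.454]
wrist_force: [0.8, -0.5, -5.6]
finger_gap: 13.9
```

drive_tool --rows '[{"offset": [25.6,-1.8,0],"spin": 0,"jaw": 5},{"offset": [25.6,-1.8,0],"spin": 0,"jaw": 5},{"offset": [25.6,-1.8,0],"spin": 0,"jaw": 5},{"offset": [25.6,-1.8,0],"spin": 0,"jaw": 5},{"offset": [25.6,-1.8,0],"spin": 0,"jaw": 5},{"offset": [25.6,-1.8,0],"spin": 0,"jaw": 5},{"offset": [25.6,-1.8,0],"spin": 0,"jaw": 5},{"offset": [25.6,-1.8,0],"spin": 0,"jaw": 5},{"offset": [25.6,-1.8,0],"spin": 0,"jaw": 5},{"offset": [25.6,-1.8,0],"spin": 0,"jaw": 5},{"offset": [25.6,-1.8,0],"spin": 0,"jaw": 5},{"offset": [25.6,-1.8,0],"spin": 0,"jaw": 5},{"offset": [25.6,-1.8,0],"spin": 0,"jaw": 5},{"offset": [0,0,0],"spin": -5.5,"jaw": 5},{"offset": [0,0,0],"spin": -5.5,"jaw": 5},{"offset": [0,0,0],"spin": 0,"jaw": 5}]'

```text
clock: 13.25
eef_pos: [624.6, -14.6, 192.1]
eef_rot: [-3.139, -0.0, 1.648]
wrist_force: [-0.6, -0.4, -6.9]
finger_gap: 13.6
```

```bash
python3 - <<'E'
from h import *
tool([626.4,-15.6,143],94.3)
E
```

```text
pos [624.6 -14.6 192.1] yaw 94.4 shift [-1.2  1.7 49.1] spin 0.1 F [-0.6 -0.4 -6.9] gap 13.6 t 13.25
```

drive_tool --rows '[{"offset": [-1,1.7,20],"spin": 0,"jaw": 5},{"offset": [0,0,15],"spin": 0,"jaw": 5},{"offset": [0,0,7],"spin": 0,"jaw": 5},{"offset": [0,0,4],"spin": 0,"jaw": 5},{"offset": [0,0,1],"spin": 0,"jaw": 5},{"offset": [0,0,1],"spin": 0,"jaw": 5},{"offset": [0,0,0],"spin": 0,"jaw": 5}]'

```text
clock: 13.95
eef_pos: [627.2, -15.6, 146.6]
eef_rot: [3.141, 0.0, 1.646]
wrist_force: [0.4, -0.2, -5.9]
finger_gap: 13.6
```

drive_tool --rows '[{"offset": [0,0,1],"spin": 0,"jaw": 5},{"offset": [0,0,1],"spin": 0,"jaw": 5},{"offset": [0,0,0.5],"spin": 0,"jaw": 5},{"offset": [0,0,0],"spin": 0,"jaw": 5}]'

```text
clock: 14.35
eef_pos: [627.0, -15.6, 143.7]
eef_rot: [3.141, 0.0, 1.646]
wrist_force: [0.7, -0.1, -5.6]
finger_gap: 13.5
```

drive_tool --rows '[{"offset": [0,0,1],"spin": 0,"jaw": 5},{"offset": [0,0,0],"spin": 0,"jaw": 5}]'

```text
clock: 14.55
eef_pos: [627.0, -15.6, 143.6]
eef_rot: [3.141, 0.0, 1.646]
wrist_force: [-5.4, 0.4, 4.8]
finger_gap: 13.4
```

drive_tool --rows '[{"offset": [0,0,-1],"spin": 0,"jaw": 5},{"offset": [0,0,0],"spin": 0,"jaw": 45},{"offset": [0,0,0],"spin": 0,"jaw": 45},{"offset": [0,0,0],"spin": 0,"jaw": 45},{"offset": [0,0,-20],"spin": 0,"jaw": 45},{"offset": [0,0,-30],"spin": 0,"jaw": 45},{"offset": [0,0,-30],"spin": 0,"jaw": 45},{"offset": [0,0,-30],"spin": 0,"jaw": 0},{"offset": [24.8,-18.5,0],"spin": 0,"jaw": 0},{"offset": [24.8,-18.5,0],"spin": 0,"jaw": 0},{"offset": [24.8,-18.5,0],"spin": 0,"jaw": 0},{"offset": [24.8,-18.5,0],"spin": 0,"jaw": 0},{"offset": [24.8,-18.5,0],"spin": 0,"jaw": 0},{"offset": [24.8,-18.5,0],"spin": 0,"jaw": 0},{"offset": [24.8,-18.5,0],"spin": 0,"jaw": 0},{"offset": [24.8,-18.5,0],"spin": 0,"jaw": 0},{"offset": [0,0,0],"spin": 0,"jaw": 0}]' --force 30

```text
clock: 16.25
eef_pos: [462.9, 172.9, 254.0]
eef_rot: [3.141, -0.0, 1.649]
wrist_force: [-0.2, 0.1, -1.0]
finger_gap: 0.1
```

```bash
python3 - <<'E'
from h import *
np.set_printoptions(precision=1,suppress=True)
tool([464.5,171,175],94.4)
c=cam('top');cw=cam('wrist')
print('box',np.c_[proj(cw,[[518.5,175,45],[498.4,173.5,93]])])
for n in ['switch_tip']:
    for r in finder.find_in('wrist',n)[:2]: print(n,np.array(r['uv']),r['p'],dep(cw,r['uv']))
P=cloud(cw);X,Y,Z=P[...,0],P[...,1],P[...,2]
m=(X>400)&(X<600)&(Y<240)&(Y>120)&(Z>80)&(Z<110)
print('lever top pts',m.sum(),P[m].mean(0) if m.sum() else 0)
P=cloud(c);X,Y,Z=P[...,0],P[...,1],P[...,2]
for lo,hi in ((400,500),(580,680)):
    m=(X>lo)&(X<hi)&(Y<60)&(Y>-100)&(Z>65)&(Z<80)
    if m.sum()>20: print('fin',fit(c,P,big(m),72))
cv2.imwrite('pics/v5.png',np.hstack([cv2.resize(c['color'][130:270,100:300],(400,280)),cw['color'][:280,60:460]]))
E
```

```text
pos [462.9 172.9 254. ] yaw 94.5 shift [-2.1  1.5 79. ] spin 0.1 F [-0.2  0.1 -1. ] gap 0.1 t 16.25
box [[302.9 198.6]
 [290.6 212.3]]
switch_tip [292.6 210.4] 0.78 [499.5 176.6  96.3]
lever top pts 217 [499.3 175.3  93.2]
fin ((455.20587158203125, -28.1788272857666), (13.385432243347168, 56.336483001708984), 0.5594585537910461)
fin ((624.71484375, -17.22703742980957), (13.979097366333008, 57.5750617980957), 0.44215187430381775)
```

View pics/v5.png

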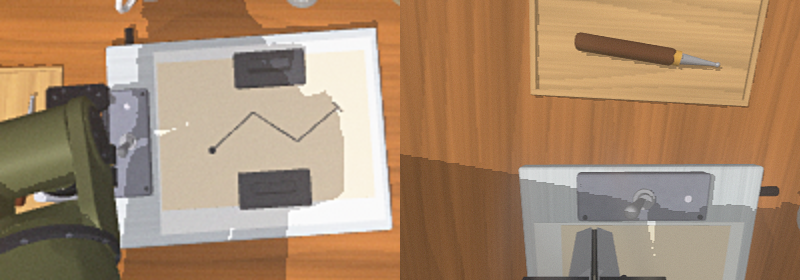

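The weights lie along both margins (top part: (268,68) and (275,188)), and the lever is at (643,205) leaning to the robot. I'll lower the closed fingers and push.

drive_tool --rows '[{"offset": [1,1.5,25],"spin": 0,"jaw": 0},{"offset": [0,0,25],"spin": 0,"jaw": 0},{"offset": [0,0,20],"spin": 0,"jaw": 0},{"offset": [0,0,9],"spin": 0,"jaw": 0},{"offset": [0,5,0],"spin": 0,"jaw": 0},{"offset": [0,5,0],"spin": 0,"jaw": 0},{"offset": [0,5,0],"spin": 0,"jaw": 0},{"offset": [0,5,0],"spin": 0,"jaw": 0},{"offset": [0,5,0],"spin": 0,"jaw": 0},{"offset": [0,5,0],"spin": 0,"jaw": 0}]'

```text
clock: 17.4
eef_pos: [496.3, 174.5, 174.9]
eef_rot: [3.141, -0.0, 1.646]
wrist_force: [-1.0, -0.1, 0.6]
finger_gap: 0.8
```

drive_tool --rows '[{"offset": [0,5,0],"spin": 0,"jaw": 0},{"offset": [0,5,0],"spin": 0,"jaw": 0},{"offset": [0,4,0],"spin": 0,"jaw": 0},{"offset": [0,0,0],"spin": 0,"jaw": 0}]'

```text
clock: 17.8
eef_pos: [510.2, 175.4, 174.6]
eef_rot: [3.141, -0.0, 1.646]
wrist_force: [-0.0, -0.5, 0.4]
finger_gap: 0.4
```

drive_tool --rows '[{"offset": [0,-10,0],"spin": 0,"jaw": 0},{"offset": [0,-5,-20],"spin": 0,"jaw": 0},{"offset": [0,0,-30],"spin": 0,"jaw": 0},{"offset": [0,0,-30],"spin": 0,"jaw": 0},{"offset": [0,0,-30],"spin": 0,"jaw": 0},{"offset": [27.4,-6,0],"spin": 0,"jaw": 50},{"offset": [27.4,-6,0],"spin": 0,"jaw": 50},{"offset": [27.4,-6,0],"spin": 0,"jaw": 50},{"offset": [27.4,-6,0],"spin": 0,"jaw": 50},{"offset": [27.4,-6,0],"spin": 0,"jaw": 50},{"offset": [27.4,-6,0],"spin": 0,"jaw": 50},{"offset": [0,0,0],"spin": 0,"jaw": 50}]'

```text
clock: 19.0
eef_pos: [444.8, 337.5, 284.4]
eef_rot: [-3.141, -0.0, 1.649]
wrist_force: [0.6, -0.8, -0.3]
finger_gap: 49.3
```

drive_tool --rows '[{"offset": [0,0,0],"spin": 8.3,"jaw": 50},{"offset": [0,0,0],"spin": 8.3,"jaw": 50},{"offset": [0,0,0],"spin": 8.3,"jaw": 50},{"offset": [0,0,0],"spin": 8.3,"jaw": 50},{"offset": [0,0,0],"spin": 8.3,"jaw": 50},{"offset": [0,0,0],"spin": 8.3,"jaw": 50},{"offset": [0,0,0],"spin": 8.3,"jaw": 50},{"offset": [0,0,0],"spin": 8.3,"jaw": 50},{"offset": [0,0,0],"spin": 8.3,"jaw": 50},{"offset": [0,0,0],"spin": 8.3,"jaw": 50},{"offset": [0,0,0],"spin": 8.3,"jaw": 50},{"offset": [0,0,0],"spin": 8.3,"jaw": 50},{"offset": [0,0,0],"spin": 0,"jaw": 50}]'

```text
clock: 20.3
eef_pos: [446.2, 334.8, 284.6]
eef_rot: [3.141, 0.0, -0.095]
wrist_force: [0.0, 0.3, -0.1]
finger_gap: 49.8
```

```bash
python3 - <<'E'
from h import *
np.set_printoptions(precision=1,suppress=True)
tool([446,335,90],-5)
c=cam('top');cw=cam('wrist')
for n in ['stylus_tip','stylus_mid','switch_tip']:
    for r in finder.find_in('wrist',n)[:2]: print(n,np.array(r['uv']),r['p'],dep(cw,r['uv']))
for k,cc in (('w',cw),('t',c)):
    P=cloud(cc);X,Y,Z=P[...,0],P[...,1],P[...,2]; hsv=cv2.cvtColor(cc['color'],cv2.COLOR_BGR2HSV)
    m=(X>350)&(X<680)&(Y<400)&(Y>270)&(Z>8)&(Z<40)&(hsv[...,2]<120)&(hsv[...,1]>60)
    if m.sum()>20: print(k,'handle',fit(cc,P,big(m),16),np.median(Z[big(m)]))
    m=(X>400)&(X<620)&(Y<240)&(Y>120)&(Z>80)&(Z<110)
    print(k,'lever',m.sum(),P[m].mean(0) if m.sum() else 0)
cv2.imwrite('pics/v6.png',cw['color'])
E
```

```text
pos [446.2 334.8 284.6] yaw -5.4 shift [ -0.2  -0.2 194.6] spin -0.4 F [ 0.   0.3 -0.1] gap 49.8 t 20.3
stylus_tip [251.9 141.5] 0.95 [504.2 331.5  17.6]
stylus_mid [253.1 140.6] 0.78 [505.2 329.9  18.4]
switch_tip [402.1 102.7] 0.7 [532.5 181.7  87.5]
w handle ((484.7685546875, 331.03662109375), (14.706805229187012, 105.27570343017578), 85.91615295410156) 17.415245408197865
w lever 291 [536.9 179.6  92. ]
t handle ((484.3274230957031, 330.1557312011719), (16.46900177001953, 106.35980224609375), 85.7293701171875) 18.475618972534715
t lever 31 [535.7 175.9  94.1]
```

View pics/v6.png

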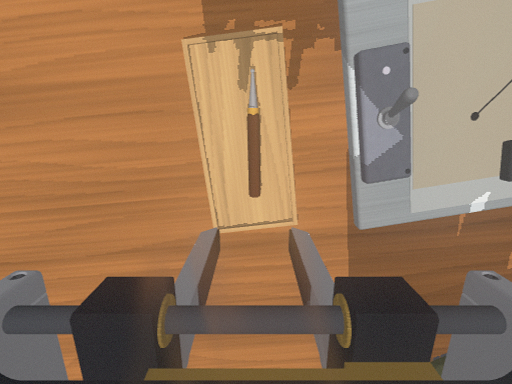

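The switch is on (lever at (412,95), leaning away). The stylus handle fits at (484.5,330.7), direction -4.2°. I'll grip near its rear with light force so it may swing tip-down.

drive_tool --rows '[{"offset": [0.4,1.3,30],"spin": -1.2,"jaw": 50},{"offset": [0,0,35],"spin": 0,"jaw": 50},{"offset": [0,0,35],"spin": 0,"jaw": 50},{"offset": [0,0,35],"spin": 0,"jaw": 50},{"offset": [0,0,25],"spin": 0,"jaw": 50},{"offset": [0,0,15],"spin": 0,"jaw": 50},{"offset": [0,0,5],"spin": 0,"jaw": 50},{"offset": [0,0,0],"spin": 0,"jaw": 5},{"offset": [0,0,0],"spin": 0,"jaw": 5},{"offset": [0,0,0],"spin": 0,"jaw": 5},{"offset": [0,0,0],"spin": 0,"jaw": 5},{"offset": [0,0,0],"spin": 0,"jaw": 5},{"offset": [0,0,0],"spin": 0,"jaw": 5},{"offset": [0,0,0],"spin": 0,"jaw": 5}]' --force 3

```text
clock: 21.95
eef_pos: [446.9, 334.3, 105.1]
eef_rot: [-3.141, -0.001, -0.071]
wrist_force: [-0.7, 0.2, 4.5]
finger_gap: 15.8
```

drive_tool --rows '[{"offset": [0,0,-10],"spin": 0,"jaw": 5},{"offset": [0,0,-10],"spin": 0,"jaw": 5},{"offset": [0,0,-10],"spin": 0,"jaw": 5},{"offset": [0,0,-15],"spin": 0,"jaw": 5},{"offset": [0,0,-15],"spin": 0,"jaw": 5},{"offset": [0,0,-15],"spin": 0,"jaw": 5},{"offset": [0,0,0],"spin": 0,"jaw": 5},{"offset": [0,0,0],"spin": 0,"jaw": 5}]'

```text
clock: 22.75
eef_pos: [446.7, 334.2, 179.9]
eef_rot: [-3.141, -0.0, -0.071]
wrist_force: [-0.4, 0.2, -0.9]
finger_gap: 16.1
```

```bash
cat > sty.py <<'E'
from h import *
np.set_printoptions(precision=1,suppress=True)
def look(name=None):
    "stylus points from wrist depth in the tool frame: x fwd, y, z up relative to fingertips"
    cw=cam('wrist'); P=cloud(cw); s=manip.read_state(); p=s['eef_pos']; ps=s['eef_rot'][2]
    d=P-p; u=d[...,0]*np.cos(ps)+d[...,1]*np.sin(ps); v=d[...,0]*np.sin(ps)-d[...,1]*np.cos(ps); w=d[...,2]+97
    m=(abs(v)<11)&(u>12)&(u<150)&(w>-150)&(w<40)&(cw['depth']>0)
    for a in range(15,150,10):
        k=m&(u>=a)&(u<a+10)
        if k.sum()>3: print(a+5,k.sum(),'top w',np.percentile(w[k],[10,50,90]),'v',np.median(v[k]))
    tool([*p],0)
    if name: cv2.imwrite(name,cw['color'])
    return cw
if __name__=='__main__':
    import sys; cw=look(sys.argv[1]); s=cam('side'); cv2.imwrite(sys.argv[1],np.hstack([cv2.resize(s['color'][180:384,80:330],(400,326)),cw['color'][:326,56:456]]))
E
python3 sty.py pics/v7.png
```

```text
20 340 top w [ 7.6 10.  11.1] v -0.0663318219836152
30 352 top w [ 7.8  9.9 11.1] v 0.2650332110611131
40 362 top w [ 7.9  9.9 11.1] v 0.5864374104885284
50 372 top w [ 7.8  9.8 10.8] v -0.0415800332296965
60 401 top w [ 7.3  9.7 10.9] v 0.5849211737356939
70 437 top w [ 7.1  9.6 10.7] v 0.5837384278282851
80 444 top w [ 7.   9.6 10.7] v 0.2860361843030814
90 426 top w [ 6.2  8.9 10.3] v 0.28780813265191396
100 348 top w [4.5 6.9 8.9] v 0.5817065306939693
110 343 top w [-79.9   5.2   6.7] v -0.000625000635840145
120 321 top w [-80.3   3.8   5.5] v 0.0041785976306432104
130 310 top w [-80.4   2.    4.5] v 0.010853356048114549
140 301 top w [-80.6 -79.2   3.8] v 0.01769503301065889
150 102 top w [-80.8 -79.7 -78.8] v 4.862132770788976
pos [446.5 334.1 179.3] yaw -4.1 shift [ 0. -0. -0.] spin -4.1 F [ 0.   0.3 -0.3] gap 15.9 t 22.8
```

View pics/v7.png

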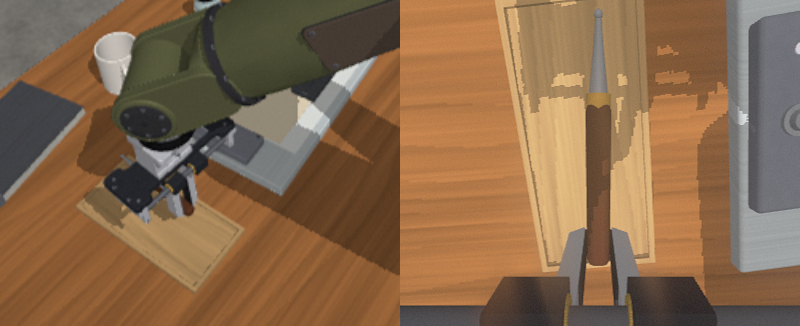

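The stylus is held horizontally, with no droop at 3 N. I'll try a brisk upward start with a soft stop so inertia swings the tip down.

drive_tool --rows '[{"offset": [0,0,-45],"spin": 0,"jaw": 5},{"offset": [0,0,-30],"spin": 0,"jaw": 5},{"offset": [0,0,-15],"spin": 0,"jaw": 5},{"offset": [0,0,-5],"spin": 0,"jaw": 5},{"offset": [0,0,8],"spin": 0,"jaw": 5},{"offset": [0,0,16],"spin": 0,"jaw": 5},{"offset": [0,0,28],"spin": 0,"jaw": 5},{"offset": [0,0,45],"spin": 0,"jaw": 5},{"offset": [0,0,0],"spin": 0,"jaw": 5},{"offset": [0,0,0],"spin": 0,"jaw": 5}]' --force 3

```text
clock: 23.85
eef_pos: [446.5, 334.0, 177.0]
eef_rot: [3.14, 0.002, -0.071]
wrist_force: [0.7, 0.2, 0.7]
finger_gap: 15.9
```

```bash
python3 -c "
from sty import *
look()"
```

```text
20 355 top w [-7.6 -4.  -1.4] v 0.5571333780623628
30 349 top w [-13.   -9.4  -6.8] v 0.5588924893993741
40 353 top w [-19.1 -15.1 -12.2] v 0.5600201173271406
50 338 top w [-25.3 -20.7 -17.8] v 0.5616344429031619
60 348 top w [-31.6 -26.1 -23.1] v 0.5640819101181016
70 328 top w [-78.5 -31.7 -28.9] v 0.5651553809639176
80 320 top w [-78.8 -38.1 -34.1] v 0.5672491494529956
90 284 top w [-79.5 -47.9 -41.2] v 0.5660524421486817
100 282 top w [-79.6 -78.3 -50.2] v -0.2226000444475078
110 306 top w [-79.7 -78.6 -57.5] v -0.23702592776984277
120 308 top w [-79.8 -78.8 -64.9] v -0.2472953668839155
130 333 top w [-79.8 -78.9 -78. ] v -0.29134985349252496
140 335 top w [-80.  -78.9 -78.1] v 0.5650735332834458
150 175 top w [-79.9 -78.9 -78. ] v -0.26720058953609716
pos [447.  334.4 178.5] yaw -4.1 shift [ 0. -0. -0.] spin -4.1 F [ 0.1 -0.5 -0. ] gap 16.0 t 23.9
```

The tip now hangs at about 29°, which is what I need. I'll tighten the grip, lift, and turn so the stylus points to +y.

drive_tool --rows '[{"offset": [0,0,0],"spin": 0,"jaw": 5},{"offset": [0,0,0],"spin": 0,"jaw": 5},{"offset": [0,0,0],"spin": 0,"jaw": 5},{"offset": [0,0,-10],"spin": 0,"jaw": 5},{"offset": [0,0,-20],"spin": 0,"jaw": 5},{"offset": [0,0,-25],"spin": 0,"jaw": 5},{"offset": [0,0,-25],"spin": 0,"jaw": 5},{"offset": [0,0,-25],"spin": 0,"jaw": 5},{"offset": [0,0,-20],"spin": 0,"jaw": 5},{"offset": [0,0,-10],"spin": 0,"jaw": 5},{"offset": [0,0,0],"spin": 0,"jaw": 5}]' --force 55

```text
clock: 25.0
eef_pos: [446.9, 334.3, 314.2]
eef_rot: [-3.14, -0.002, -0.071]
wrist_force: [0.6, 0.3, -0.9]
finger_gap: 15.4
```

drive_tool --rows '[{"offset": [0,0,0],"spin": -8.2,"jaw": 5},{"offset": [0,0,0],"spin": -8.2,"jaw": 5},{"offset": [0,0,0],"spin": -8.2,"jaw": 5},{"offset": [0,0,0],"spin": -8.2,"jaw": 5},{"offset": [0,0,0],"spin": -8.2,"jaw": 5},{"offset": [0,0,0],"spin": -8.2,"jaw": 5},{"offset": [0,0,0],"spin": -8.2,"jaw": 5},{"offset": [0,0,0],"spin": -8.2,"jaw": 5},{"offset": [0,0,0],"spin": -8.2,"jaw": 5},{"offset": [0,0,0],"spin": -8.2,"jaw": 5},{"offset": [0,0,0],"spin": -8.2,"jaw": 5},{"offset": [0,0,0],"spin": -8.2,"jaw": 5},{"offset": [0,0,0],"spin": 0,"jaw": 5}]'

```text
clock: 26.3
eef_pos: [446.6, 334.1, 311.6]
eef_rot: [-3.14, 0.001, 1.649]
wrist_force: [-0.1, -0.5, 0.4]
finger_gap: 15.5
```

```bash
python3 - <<'E'
from sty import *
cw=look(); c=cam('top'); 
for n in ['line_a','line_b','line_c','line_d']:
    for r in finder.find_in('top',n)[:4]: print(n,np.array(r['uv']),round(r['p'],2),atz(c,r['uv'],26))
cv2.imwrite('pics/v8.png',np.vstack([cv2.resize(c['color'][170:230,190:285],(760,480),interpolation=2)]))
E
```

```text
20 352 top w [-5.4 -2.4  0.6] v -0.7110102820994163
30 342 top w [-10.7  -7.8  -5.2] v -1.0963558724942901
40 325 top w [-16.3 -13.2 -10.7] v -1.487375688973727
50 329 top w [-22.  -18.8 -16.1] v -0.8781497956562365
60 292 top w [-27.1 -23.9 -21.5] v -1.6466255380768988
70 290 top w [-32.1 -29.3 -26.8] v -1.708371584839285
80 269 top w [-39.1 -35.1 -32. ] v -1.757248902942254
90 171 top w [-46.9 -43.3 -38.7] v -1.8193207278906893
100 123 top w [-53.3 -50.4 -47.1] v -1.903990190733401
110 80 top w [-59.2 -56.6 -54.3] v -1.9698161630058002
120 57 top w [-64.7 -62.9 -60.4] v -2.0359151349047
pos [446.6 334.1 311.7] yaw 94.2 shift [ 0.  0. -0.] spin 94.2 F [-0.8 -0.6 -0.3] gap 15.2 t 26.35
line_a [227.7 193.2] 0.79 [543.4   0.4  26. ]
line_a [ 75.1 221.3] 0.49 [460.2 426.9  26. ]
line_a [167.6 116.9] 0.2 [765.3 179.1  26. ]
line_b [227.7 193.2] 0.79 [543.4   0.4  26. ]
line_b [ 75.1 221.3] 0.49 [460.2 426.9  26. ]
line_b [167.6 116.9] 0.2 [765.3 179.1  26. ]
line_c [227.7 193.2] 0.79 [543.4   0.4  26. ]
line_c [ 75.1 221.3] 0.49 [460.2 426.9  26. ]
line_c [167.6 116.9] 0.2 [765.3 179.1  26. ]
line_d [227.7 193.2] 0.79 [543.4   0.4  26. ]
line_d [ 75.1 221.3] 0.49 [460.2 426.9  26. ]
line_d [167.6 116.9] 0.2 [765.3 179.1  26. ]
```

View pics/v8.png

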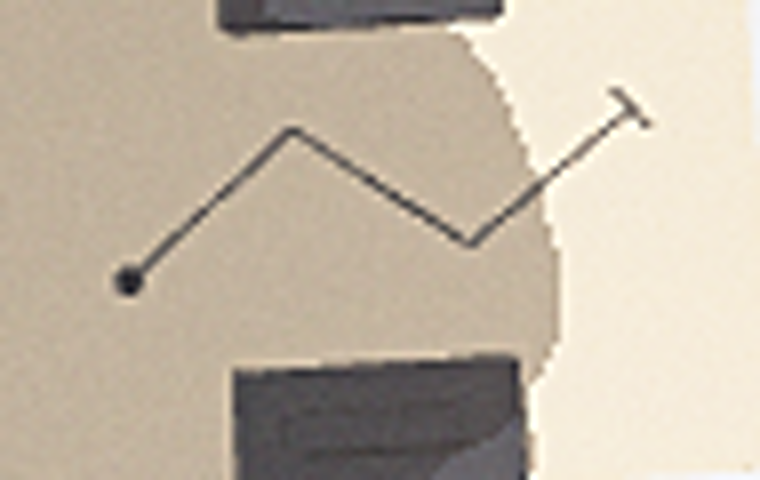

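```bash
python3 - <<'E'
from sty import *
c=cam('top'); px=np.array([[129,282],[291,129],[471,244],[631,104]])
uv=np.array([190,170])+(px+.5)/8-.5
L=np.array([atz(c,q,26) for q in uv]); print(L, np.linalg.norm(np.diff(L,axis=0),axis=1))
np.save('line.npy',L)
ps=np.radians(94.2); tx=np.array([np.cos(ps),np.sin(ps)]); ty=np.array([np.sin(ps),-np.cos(ps)])
g=L[:,:2]-125.5*tx+2.1*ty
print('TCP goals',g); tool([*g[0],215],94.2)
E
```

```text
[[ 510.    61.6   26. ]
 [ 564.8    5.8   26. ]
 [ 524.5  -58.3   26. ]
 [ 574.7 -114.1   26. ]] [78.2 75.7 75.2]
TCP goals [[ 521.2  -63.4]
 [ 576.1 -119.2]
 [ 535.7 -183.3]
 [ 586.  -239.2]]
pos [446.7 334.2 312.6] yaw 94.2 shift [-402.    44.9   97.6] spin 0.0 F [-0.7  1.2 -0.9] gap 15.2 t 26.65
```

The line corners check out at 78.2/75.7/75.2 mm. Moving over line_a.

drive_tool --rows '[{"offset": [-25,2.8,0],"spin": 0,"jaw": 5},{"offset": [-25,2.8,0],"spin": 0,"jaw": 5},{"offset": [-25,2.8,0],"spin": 0,"jaw": 5},{"offset": [-25,2.8,0],"spin": 0,"jaw": 5},{"offset": [-25,2.8,0],"spin": 0,"jaw": 5},{"offset": [-25,2.8,0],"spin": 0,"jaw": 5},{"offset": [-25,2.8,0],"spin": 0,"jaw": 5},{"offset": [-25,2.8,0],"spin": 0,"jaw": 5},{"offset": [-25,2.8,0],"spin": 0,"jaw": 5},{"offset": [-25,2.8,0],"spin": 0,"jaw": 5},{"offset": [-25,2.8,0],"spin": 0,"jaw": 5},{"offset": [-25,2.8,0],"spin": 0,"jaw": 5},{"offset": [-25,2.8,0],"spin": 0,"jaw": 5},{"offset": [-25,2.8,0],"spin": 0,"jaw": 5},{"offset": [-25,2.8,0],"spin": 0,"jaw": 5},{"offset": [-25,2.8,0],"spin": 0,"jaw": 5},{"offset": [0,0,25],"spin": 0,"jaw": 5},{"offset": [0,0,30],"spin": 0,"jaw": 5},{"offset": [0,0,25],"spin": 0,"jaw": 5},{"offset": [0,0,10],"spin": 0,"jaw": 5}]'

```text
clock: 28.65
eef_pos: [521.0, -61.2, 220.5]
eef_rot: [-3.139, -0.001, 1.645]
wrist_force: [-0.4, 1.0, -1.0]
finger_gap: 15.6
```

```bash
python3 - <<'E'
from sty import *
cw=look(); L=np.load('line.npy'); tool([521.2,-63.4,200],94.2)
uv=proj(cw,L); print('line px',uv)
a=uv[0]; x0,y0=int(a[0])-50,max(int(a[1])-20,0)
cv2.imwrite('pics/v9.png',cv2.resize(cw['color'][y0:y0+75,x0:x0+100],(800,600),interpolation=2)); print(x0,y0)
E
```

```text
20 360 top w [-5.2 -1.9  0.8] v -0.6833825607283895
30 346 top w [-10.8  -7.3  -4.6] v -0.6895010920541291
40 344 top w [-16.4 -12.8  -9.8] v -0.6942672995083174
50 342 top w [-22.6 -18.3 -15.4] v -0.6999669193227895
60 321 top w [-27.9 -23.6 -20.9] v -0.7097183728434446
70 313 top w [-33.2 -29.  -26.4] v -0.7162768877173384
80 304 top w [-97.7 -35.2 -31.5] v -0.7191126057420272
90 257 top w [-99.1 -44.7 -38.5] v 0.03793414684499208
100 256 top w [-99.5 -97.6 -47.6] v 0.04801983991328651
110 254 top w [-99.6 -98.2 -54.8] v 0.05482412879318144
120 258 top w [-99.8 -98.5 -62. ] v 0.058561330590853444
130 236 top w [-99.8 -98.8 -97.7] v 1.064065849814222
140 278 top w [-99.7 -98.9 -98. ] v 0.11655175446503296
150 149 top w [-99.6 -98.8 -97.9] v -0.8079327658184479
pos [521.  -61.2 220.2] yaw 94.3 shift [ 0.  0. -0.] spin 94.3 F [-0.4  0.3 -2.2] gap 15.5 t 28.7
pos [521.  -61.2 220.2] yaw 94.3 shift [-2.2  0.  20.2] spin 0.1 F [-0.4  0.3 -2.2] gap 15.5 t 28.7
line px [[252.9  75.3]
 [303.5 140.4]
 [258.2 198.9]
 [298.9 249.8]]
202 55
```

View pics/v9.png

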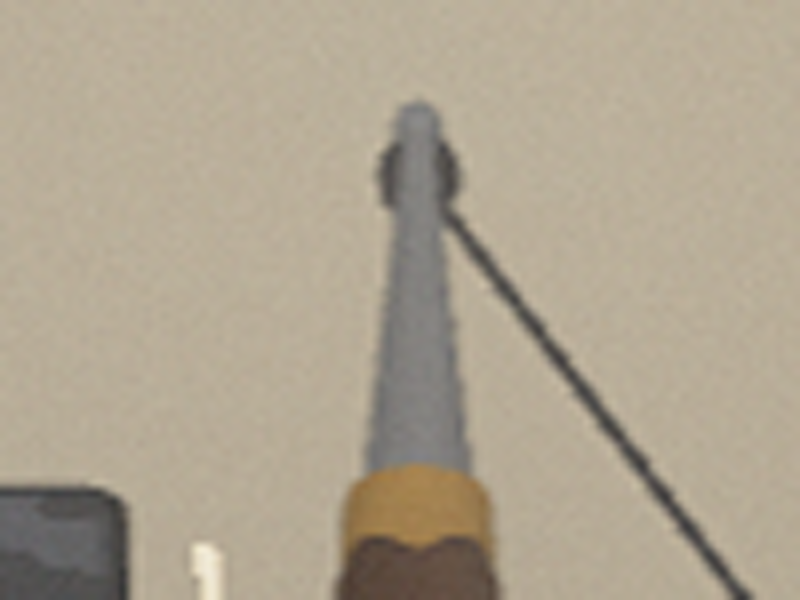

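The tip (418,120) sits over the dot (418,175), aligned laterally. I'll compute the fore/aft offset from this picture.

```bash
python3 - <<'E'
from sty import *
cw=cam('wrist'); L=np.load('line.npy')
tip=np.array([202,55])+(np.array([418,120])+.5)/8-.5; dot=np.array([202,55])+(np.array([418,174])+.5)/8-.5
D=atz(cw,dot,26); print('dot wrist',D,'top',L[0])
for z in (50,53,56): 
    T=atz(cw,tip,z); d=D-T; ps=np.radians(94.3); print(z,T,'shift x,y',d[0]*np.cos(ps)+d[1]*np.sin(ps),d[0]*np.sin(ps)-d[1]*np.cos(ps))
print('depth at tip',dep(cw,tip+[0,1]),dep(cw,tip+[0,3]))
E
```

```text
dot wrist [510.8  60.8  26. ] top [510.   61.6  26. ]
50 [510.7  62.4  50. ] shift x,y -1.628996201694945 -0.0620967676208161
53 [510.7  61.9  53. ] shift x,y -1.1098111316544224 -0.06968282884026683
56 [510.8  61.4  56. ] shift x,y -0.5906260616138997 -0.07726889005971756
depth at tip [510.9  59.9  60.5] [511.   58.4  60.5]
```

drive_tool --rows '[{"offset": [-1,0,10],"spin": 0,"jaw": 5},{"offset": [0,0,8],"spin": 0,"jaw": 5},{"offset": [0,0,3],"spin": 0,"jaw": 5},{"offset": [0,0,2],"spin": 0,"jaw": 5},{"offset": [0,0,0],"spin": 0,"jaw": 5},{"offset": [0,0,0],"spin": 0,"jaw": 5}]'

```text
clock: 29.35
eef_pos: [521.8, -62.3, 199.9]
eef_rot: [3.141, 0.0, 1.646]
wrist_force: [-0.9, -0.1, -0.6]
finger_gap: 15.1
```

drive_tool --rows '[{"offset": [0,0,1],"spin": 0,"jaw": 5},{"offset": [0,0,1],"spin": 0,"jaw": 5},{"offset": [0,0,0],"spin": 0,"jaw": 5},{"offset": [0,0,0],"spin": 0,"jaw": 5}]'

```text
clock: 29.75
eef_pos: [521.7, -62.3, 197.7]
eef_rot: [-3.142, 0.0, 1.646]
wrist_force: [-0.2, 0.1, -0.8]
finger_gap: 15.6
```

drive_tool --rows '[{"offset": [0,0,1],"spin": 0,"jaw": 5},{"offset": [0,0,1],"spin": 0,"jaw": 5},{"offset": [0,0,0],"spin": 0,"jaw": 5},{"offset": [0,0,0],"spin": 0,"jaw": 5}]'

```text
clock: 30.15
eef_pos: [521.7, -62.3, 195.6]
eef_rot: [-3.141, -0.0, 1.646]
wrist_force: [-0.1, 0.0, -0.7]
finger_gap: 15.2
```

drive_tool --rows '[{"offset": [0,0,0.7],"spin": 0,"jaw": 5},{"offset": [0,0,0],"spin": 0,"jaw": 5},{"offset": [0,0,0],"spin": 0,"jaw": 5}]'

```text
clock: 30.45
eef_pos: [521.7, -62.3, 194.9]
eef_rot: [-3.142, -0.0, 1.646]
wrist_force: [0.6, 0.3, -0.3]
finger_gap: 15.2
```

```bash
python3 - <<'E'
from sty import *
f=[]
for i in range(4): cw=cam('wrist'); f.append(manip.read_state()['wrist_force'])
print(np.mean(f,0)); tool([521.2,-63.4,193],94.2)
cv2.imwrite('pics/v10.png',cv2.resize(cw['color'][50:125,200:300],(800,600),interpolation=2))
E
```

```text
[-0.5  0.3 -0.7]
pos [521.7 -62.3 195. ] yaw 94.3 shift [-1.1 -0.6  2. ] spin 0.1 F [-0.2  0.1 -0.9] gap 15.5 t 30.65
```

View pics/v10.png

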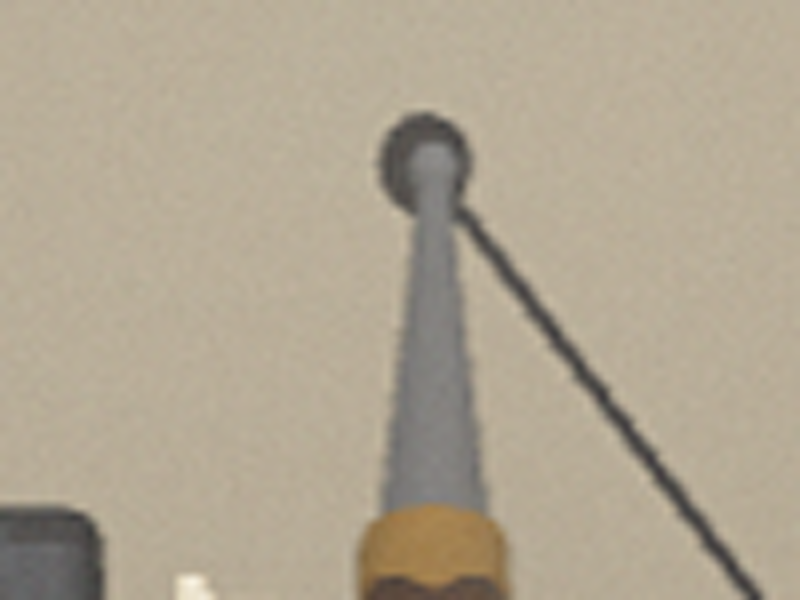

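The tip is at (434,160) and the dot at (424,162), about 1 mm off laterally. I'll correct and continue down.

drive_tool --rows '[{"offset": [0,-0.8,0.7],"spin": 0,"jaw": 5},{"offset": [0,0,0.6],"spin": 0,"jaw": 5},{"offset": [0,0,0],"spin": 0,"jaw": 5},{"offset": [0,0,0],"spin": 0,"jaw": 5}]'

```text
clock: 31.05
eef_pos: [520.9, -62.3, 193.6]
eef_rot: [-3.142, -0.0, 1.646]
wrist_force: [-0.1, -0.1, -1.4]
finger_gap: 15.3
```

drive_tool --rows '[{"offset": [0,0,0.6],"spin": 0,"jaw": 5},{"offset": [0,0,0],"spin": 0,"jaw": 5},{"offset": [0,0,0],"spin": 0,"jaw": 5}]'

```text
clock: 31.35
eef_pos: [520.9, -62.4, 193.0]
eef_rot: [-3.142, -0.0, 1.646]
wrist_force: [-0.1, 0.4, -0.9]
finger_gap: 15.0
```

drive_tool --rows '[{"offset": [0,0,0.6],"spin": 0,"jaw": 5},{"offset": [0,0,0],"spin": 0,"jaw": 5},{"offset": [0,0,0],"spin": 0,"jaw": 5}]'

```text
clock: 31.65
eef_pos: [520.9, -62.3, 192.4]
eef_rot: [-3.142, -0.0, 1.646]
wrist_force: [-0.6, 0.4, -0.5]
finger_gap: 15.4
```

drive_tool --rows '[{"offset": [0,0,0.6],"spin": 0,"jaw": 5},{"offset": [0,0,0],"spin": 0,"jaw": 5},{"offset": [0,0,0],"spin": 0,"jaw": 5}]'

```text
clock: 31.95
eef_pos: [520.9, -62.4, 191.8]
eef_rot: [-3.142, 0.0, 1.646]
wrist_force: [-0.2, 0.1, 0.4]
finger_gap: 15.6
```

drive_tool --rows '[{"offset": [0,0,0.6],"spin": 0,"jaw": 5},{"offset": [0,0,0],"spin": 0,"jaw": 5},{"offset": [0,0,0],"spin": 0,"jaw": 5}]'

```text
clock: 32.25
eef_pos: [520.9, -62.4, 191.2]
eef_rot: [-3.142, 0.0, 1.646]
wrist_force: [0.9, -0.5, -0.2]
finger_gap: 15.5
```

```bash
cat > f.py <<'E'
from sty import *
f=[];m=[]
for i in range(5): cw=cam('wrist'); s=manip.read_state(); f.append(s['wrist_force']); m.append(s['moment'])
print('F',np.mean(f,0),'M',np.round(np.mean(m,0),3)); tool([521.2,-63.4,193],94.2)
E
python3 f.py
```

```text
F [ 0.2 -0.1 -0.3] M [-0.  -0.1 -0. ]
pos [520.9 -62.3 191.3] yaw 94.3 shift [-1.1  0.2 -1.7] spin 0.1 F [-0.3  0.4 -0.5] gap 15.6 t 32.5
```

drive_tool --rows '[{"offset": [0,0,0.7],"spin": 0,"jaw": 5},{"offset": [0,0,0],"spin": 0,"jaw": 5},{"offset": [0,0,0],"spin": 0,"jaw": 5}]'

```text
clock: 32.8
eef_pos: [520.9, -62.3, 190.5]
eef_rot: [-3.142, -0.0, 1.646]
wrist_force: [-0.0, -0.6, -0.4]
finger_gap: 15.4
```

```bash
python3 f.py
```

```text
F [-0.2 -0.4 -0.4] M [-0.1 -0.1 -0. ]
pos [520.9 -62.3 190.5] yaw 94.3 shift [-1.1  0.2 -2.5] spin 0.1 F [ 0.2 -0.3 -0.2] gap 14.9 t 33.05
```

drive_tool --rows '[{"offset": [0,0,0.7],"spin": 0,"jaw": 5},{"offset": [0,0,0],"spin": 0,"jaw": 5},{"offset": [0,0,0],"spin": 0,"jaw": 5}]'

```text
clock: 33.35
eef_pos: [520.9, -62.3, 189.8]
eef_rot: [-3.142, -0.0, 1.646]
wrist_force: [1.2, -0.3, -0.9]
finger_gap: 15.4
```

```bash
python3 f.py; python3 -c "
from sty import *
look()"
```

```text
F [-0.1 -0.4 -0.5] M [-0.1 -0.1 -0. ]
pos [520.9 -62.3 189.9] yaw 94.3 shift [-1.1  0.2 -3.1] spin 0.1 F [-0.3 -0.1 -0.8] gap 15.6 t 33.6
20 363 top w [-5.4 -2.3  0.4] v -0.38347457553184405
30 364 top w [-11.7  -7.8  -4.8] v -0.37495259318259677
40 351 top w [-17.8 -13.3 -10.3] v -0.3691041110664708
50 356 top w [-24.2 -18.8 -15.8] v -0.3616747623833152
60 328 top w [-41.4 -24.  -21.3] v -0.3559467126215674
70 334 top w [-67.8 -29.5 -26.6] v -0.35143082668500547
80 338 top w [-68.5 -36.  -32.3] v -0.34397674741091855
90 310 top w [-69.  -46.4 -39.1] v -0.33204765475958187
100 331 top w [-69.  -67.9 -48. ] v 0.4560032088265009
110 308 top w [-69.2 -68.1 -55.9] v 0.08415247204678167
120 330 top w [-69.2 -68.2 -62.9] v 0.5042650467611445
130 357 top w [-69.4 -68.4 -67.5] v -0.3006616068678962
140 364 top w [-69.4 -68.4 -67.5] v -0.30338682557608276
150 188 top w [-69.3 -68.4 -67.5] v -0.3044209937608251
pos [520.9 -62.3 189.8] yaw 94.3 shift [ 0.  0. -0.] spin 94.3 F [-0.3 -0.7 -0.7] gap 15.5 t 33.65
```

drive_tool --rows '[{"offset": [0,0,0.7],"spin": 0,"jaw": 5},{"offset": [0,0,0],"spin": 0,"jaw": 5},{"offset": [0,0,0],"spin": 0,"jaw": 5}]'

```text
clock: 33.95
eef_pos: [520.9, -62.4, 189.1]
eef_rot: [-3.142, -0.0, 1.646]
wrist_force: [-0.2, 0.7, -0.1]
finger_gap: 15.3
```

```bash
python3 f.py
```

```text
F [ 0.   0.3 -0.3] M [-0.  -0.1  0. ]
pos [520.9 -62.3 189.2] yaw 94.3 shift [-1.1  0.2 -3.8] spin 0.1 F [-0.2  0.6 -0.7] gap 15.5 t 34.2
```

drive_tool --rows '[{"offset": [0,0,0.7],"spin": 0,"jaw": 5},{"offset": [0,0,0],"spin": 0,"jaw": 5},{"offset": [0,0,0],"spin": 0,"jaw": 5}]'

```text
clock: 34.5
eef_pos: [520.9, -62.3, 188.4]
eef_rot: [-3.142, -0.0, 1.646]
wrist_force: [-0.3, 0.1, -0.7]
finger_gap: 15.4
```

```bash
python3 f.py
```

```text
F [ 0.  -0.2 -0.5] M [-0.1 -0.1  0. ]
pos [520.9 -62.3 188.4] yaw 94.3 shift [-1.1  0.2 -4.6] spin 0.1 F [ 0.2 -0.7 -0.5] gap 15.3 t 34.75
```

drive_tool --rows '[{"offset": [0,0,0.7],"spin": 0,"jaw": 5},{"offset": [0,0,0],"spin": 0,"jaw": 5},{"offset": [0,0,0],"spin": 0,"jaw": 5}]'

```text
clock: 35.05
eef_pos: [520.9, -62.4, 187.8]
eef_rot: [3.141, -0.0, 1.646]
wrist_force: [0.5, 0.3, -0.7]
finger_gap: 15.4
```

```bash
python3 f.py
```

```text
F [ 0.1 -0.2 -0.1] M [ 0.  -0.1 -0. ]
pos [520.9 -62.3 187.8] yaw 94.3 shift [-1.1  0.2 -5.2] spin 0.1 F [ 0.5 -0.5 -1.1] gap 15.3 t 35.3
```

drive_tool --rows '[{"offset": [0,0,0.7],"spin": 0,"jaw": 5},{"offset": [0,0,0],"spin": 0,"jaw": 5},{"offset": [0,0,0],"spin": 0,"jaw": 5}]'

```text
clock: 35.6
eef_pos: [521.0, -62.4, 187.1]
eef_rot: [3.141, 0.0, 1.646]
wrist_force: [0.7, -0.4, 0.7]
finger_gap: 15.2
```

```bash
python3 f.py; python3 -c "
from sty import *
cw=look()
cv2.imwrite('pics/v11.png',cv2.resize(cw['color'][30:180,180:330],(600,600),interpolation=2))"
```

```text
F [-0.2 -0.5  0.9] M [-0.1 -0.1  0. ]
pos [520.9 -62.4 187.1] yaw 94.3 shift [-1.1  0.2 -5.9] spin 0.1 F [-0.6 -1.2  0.8] gap 15.2 t 35.85
20 371 top w [-5.8 -2.   0.6] v -0.3966085196897553
30 357 top w [-11.8  -7.5  -4.8] v -0.3910571243147021
40 357 top w [-17.1 -12.9  -9.9] v -0.3830897989257056
50 345 top w [-22.7 -18.1 -15.4] v -0.37736738454696894
60 347 top w [-64.9 -23.7 -20.8] v -0.3704229067776108
70 335 top w [-65. -29. -26.] v -0.3657320181390826
80 344 top w [-65.5 -35.3 -31.3] v -0.3563782854175006
90 325 top w [-66.2 -46.1 -38.4] v -0.34193017839885087
100 321 top w [-66.4 -65.1 -47.2] v -0.331868015522482
110 328 top w [-66.3 -65.2 -54.5] v 0.46322825301021187
120 332 top w [-66.3 -65.4 -61.7] v 0.48812477508661534
130 362 top w [-66.6 -65.7 -64.7] v -0.3134998463580754
140 383 top w [-66.5 -65.7 -64.8] v -0.31376343061656087
150 197 top w [-66.8 -65.7 -64.9] v 0.4791436584716582
pos [520.9 -62.4 187.1] yaw 94.3 shift [ 0.  0. -0.] spin 94.3 F [-0.2 -0.6  0.3] gap 15.2 t 35.9
```

View pics/v11.png

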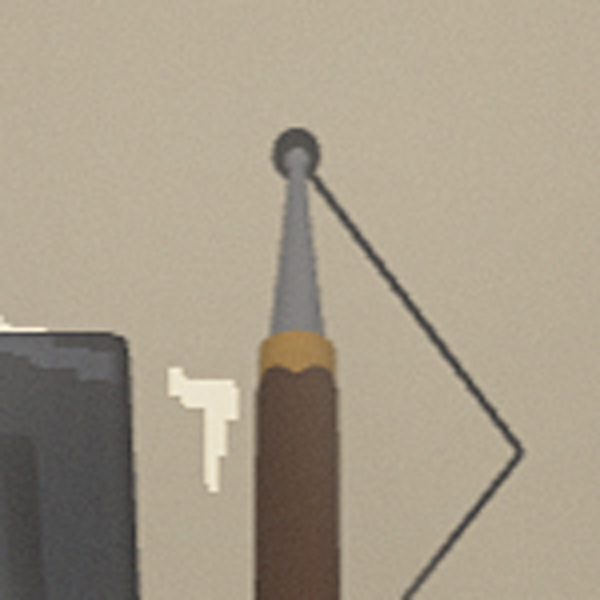

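Contact is made (Fz rose by about 1.4 N). The tip end is at (297,155) against the dot (297,152), so it's about 1.5 mm short. I'll cross-check the line vectors with the wrist camera.

```bash
python3 - <<'E'
from sty import *
cw=cam('wrist'); L=np.load('line.npy')
A=atz(cw,[253.9,67.6],26);B=atz(cw,[309.9,142.6],26); ps=np.radians(94.3)
def tf(d): return np.array([d[0]*np.cos(ps)+d[1]*np.sin(ps),d[0]*np.sin(ps)-d[1]*np.cos(ps)])
print('ab wrist',tf(B-A),A,B); print('top',[tf(L[i+1]-L[i]) for i in range(3)])
print('pred px',proj(cw,L))
E
```

```text
ab wrist [-60.1  49.4] [511.2  61.   26. ] [564.9   4.8  26. ]
top [array([-59.8,  50.5]), array([-60.8, -45. ]), array([-59.5,  45.9])]
pred px [[252.4  66.7]
 [309.9 141.4]
 [258.4 207.3]
 [303.8 263.8]]
```

drive_tool --rows '[{"offset": [1.5,0,0.4],"spin": 0,"jaw": 5},{"offset": [0,0,0],"spin": 0,"jaw": 5},{"offset": [0,0,0],"spin": 0,"jaw": 5}]'

```text
clock: 36.25
eef_pos: [520.7, -60.7, 186.6]
eef_rot: [-3.141, -0.0, 1.647]
wrist_force: [-0.1, 0.8, 0.3]
finger_gap: 15.3
```

```bash
python3 f.py
```

```text
F [0.1 1.  0.6] M [ 0.3 -0.1  0. ]
pos [520.8 -60.8 186.6] yaw 94.3 shift [-2.6  0.2 -6.4] spin 0.1 F [0.5 1.7 0.2] gap 15.2 t 36.5
```

drive_tool --rows '[{"offset": [-0.5,0.4,0.4],"spin": 0,"jaw": 5},{"offset": [-1.2,1.0,0],"spin": 0,"jaw": 5},{"offset": [-1.5,1.25,0],"spin": 0,"jaw": 5},{"offset": [-1.5,1.25,0],"spin": 0,"jaw": 5},{"offset": [-1.5,1.25,0],"spin": 0,"jaw": 5},{"offset": [-1.5,1.25,0],"spin": 0,"jaw": 5},{"offset": [-1.5,1.25,0],"spin": 0,"jaw": 5},{"offset": [-1.5,1.25,0],"spin": 0,"jaw": 5},{"offset": [-1.5,1.25,0],"spin": 0,"jaw": 5},{"offset": [-1.5,1.25,0],"spin": 0,"jaw": 5}]'

```text
clock: 37.5
eef_pos: [533.3, -73.8, 186.2]
eef_rot: [-3.142, -0.0, 1.646]
wrist_force: [-1.0, 1.2, 0.9]
finger_gap: 15.0
```

```bash
python3 f.py; python3 -c "
from sty import *
cw=cam('wrist'); L=np.load('line.npy'); print(proj(cw,L)); cv2.imwrite('pics/v12.png',cv2.resize(cw['color'][30:180,180:330],(600,600),interpolation=2))"
```

```text
F [ 0.1 -1.9  2. ] M [-0.2 -0.1 -0. ]
pos [533.3 -73.8 186.4] yaw 94.3 shift [ 11.3 -11.3  -6.6] spin 0.1 F [ 0.3 -2.3  2.3] gap 15.2 t 37.75
[[238.   49.5]
 [297.5 126.8]
 [246.  194.8]
 [292.8 252.8]]
```

View pics/v12.png

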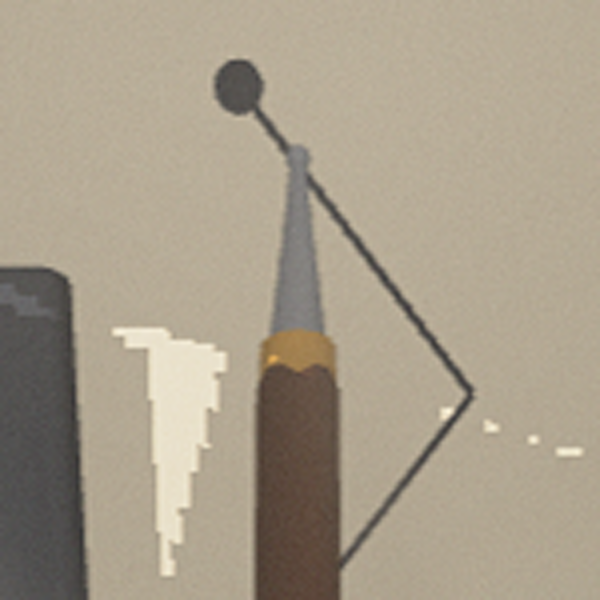

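The tip at (298,157) is on the line (within about 0.6 mm) with about 2.5 N on it. Continuing.

drive_tool --rows '[{"offset": [-1.5,1.23,0],"spin": 0,"jaw": 5},{"offset": [-1.5,1.23,0],"spin": 0,"jaw": 5},{"offset": [-1.5,1.23,0],"spin": 0,"jaw": 5},{"offset": [-1.5,1.23,0],"spin": 0,"jaw": 5},{"offset": [-1.5,1.23,0],"spin": 0,"jaw": 5},{"offset": [-1.5,1.23,0],"spin": 0,"jaw": 5},{"offset": [-1.5,1.23,0],"spin": 0,"jaw": 5},{"offset": [-1.5,1.23,0],"spin": 0,"jaw": 5},{"offset": [-1.5,1.23,0],"spin": 0,"jaw": 5},{"offset": [-1.5,1.23,0],"spin": 0,"jaw": 5},{"offset": [-1.5,1.23,0],"spin": 0,"jaw": 5},{"offset": [-1.5,1.23,0],"spin": 0,"jaw": 5},{"offset": [-1.5,1.23,0],"spin": 0,"jaw": 5},{"offset": [-1.5,1.23,0],"spin": 0,"jaw": 5},{"offset": [-1.5,1.23,0],"spin": 0,"jaw": 5},{"offset": [-1.5,1.23,0],"spin": 0,"jaw": 5},{"offset": [-1.5,1.23,0],"spin": 0,"jaw": 5},{"offset": [-1.5,1.23,0],"spin": 0,"jaw": 5},{"offset": [-1.5,1.23,0],"spin": 0,"jaw": 5},{"offset": [-1.5,1.23,0],"spin": 0,"jaw": 5}]'

```text
clock: 39.8
eef_pos: [560.1, -101.8, 186.2]
eef_rot: [-3.142, -0.0, 1.646]
wrist_force: [-0.7, 0.6, 0.9]
finger_gap: 15.3
```

```bash
python3 f.py
```

```text
F [ 0.1 -1.2  2. ] M [-0.2 -0.2 -0. ]
pos [ 560.1 -101.9  186.5] yaw 94.3 shift [ 41.3 -35.9  -6.5] spin 0.1 F [ 1.1 -1.2  1.4] gap 15.3 t 40.05
```

drive_tool --rows '[{"offset": [-1.5,1.23,0],"spin": 0,"jaw": 5},{"offset": [-1.5,1.23,0],"spin": 0,"jaw": 5},{"offset": [-1.5,1.23,0],"spin": 0,"jaw": 5},{"offset": [-1.5,1.23,0],"spin": 0,"jaw": 5},{"offset": [-1.5,1.23,0],"spin": 0,"jaw": 5},{"offset": [-1.5,1.23,0],"spin": 0,"jaw": 5},{"offset": [-1.5,1.23,0],"spin": 0,"jaw": 5},{"offset": [-1.5,1.23,0],"spin": 0,"jaw": 5},{"offset": [-1.5,1.23,0],"spin": 0,"jaw": 5},{"offset": [-1.5,1.23,0],"spin": 0,"jaw": 5},{"offset": [-1.2,1,0],"spin": 0,"jaw": 5},{"offset": [0,0,0],"spin": 0,"jaw": 5}]'

```text
clock: 41.25
eef_pos: [574.7, -117.2, 186.3]
eef_rot: [3.141, 0.0, 1.646]
wrist_force: [0.2, -1.3, 1.8]
finger_gap: 15.2
```

```bash
python3 f.py; python3 -c "
from sty import *
cw=cam('wrist'); L=np.load('line.npy'); print(proj(cw,L)); cv2.imwrite('pics/v13.png',cv2.resize(cw['color'][30:180,180:330],(600,600),interpolation=2))"
```

```text
F [ 0.2 -1.9  2.3] M [-0.2 -0.2 -0. ]
pos [ 574.6 -117.   186.5] yaw 94.3 shift [ 57.5 -49.2  -6.5] spin 0.1 F [ 1.3 -2.5  2.2] gap 15.6 t 41.5
[[186.8 -18.9]
 [253.7  68.2]
 [202.5 144.1]
 [254.7 208.5]]
```

View pics/v13.png

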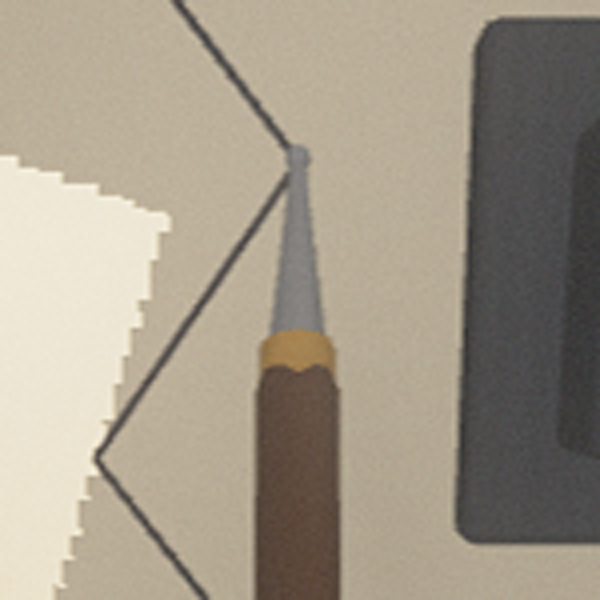

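The tip (298,157) is on corner b. Now tracing b to c.

drive_tool --rows '[{"offset": [-1.52,-1.125,0],"spin": 0,"jaw": 5},{"offset": [-1.52,-1.125,0],"spin": 0,"jaw": 5},{"offset": [-1.52,-1.125,0],"spin": 0,"jaw": 5},{"offset": [-1.52,-1.125,0],"spin": 0,"jaw": 5},{"offset": [-1.52,-1.125,0],"spin": 0,"jaw": 5},{"offset": [-1.52,-1.125,0],"spin": 0,"jaw": 5},{"offset": [-1.52,-1.125,0],"spin": 0,"jaw": 5},{"offset": [-1.52,-1.125,0],"spin": 0,"jaw": 5},{"offset": [-1.52,-1.125,0],"spin": 0,"jaw": 5},{"offset": [-1.52,-1.125,0],"spin": 0,"jaw": 5},{"offset": [-1.52,-1.125,0],"spin": 0,"jaw": 5},{"offset": [-1.52,-1.125,0],"spin": 0,"jaw": 5},{"offset": [-1.52,-1.125,0],"spin": 0,"jaw": 5},{"offset": [-1.52,-1.125,0],"spin": 0,"jaw": 5},{"offset": [-1.52,-1.125,0],"spin": 0,"jaw": 5},{"offset": [-1.52,-1.125,0],"spin": 0,"jaw": 5},{"offset": [-1.52,-1.125,0],"spin": 0,"jaw": 5},{"offset": [-1.52,-1.125,0],"spin": 0,"jaw": 5},{"offset": [-1.52,-1.125,0],"spin": 0,"jaw": 5},{"offset": [-1.52,-1.125,0],"spin": 0,"jaw": 5}]'

```text
clock: 43.55
eef_pos: [554.3, -149.0, 186.2]
eef_rot: [3.142, -0.0, 1.646]
wrist_force: [0.3, 1.4, 1.6]
finger_gap: 15.1
```

```bash
python3 f.py
```

```text
F [-0.1 -1.7  2.5] M [-0.2 -0.   0. ]
pos [ 554.4 -149.1  186.4] yaw 94.3 shift [ 88.  -26.6  -6.6] spin 0.1 F [-0.3 -1.9  2.4] gap 15.5 t 43.8
```

drive_tool --rows '[{"offset": [-1.52,-1.125,0],"spin": 0,"jaw": 5},{"offset": [-1.52,-1.125,0],"spin": 0,"jaw": 5},{"offset": [-1.52,-1.125,0],"spin": 0,"jaw": 5},{"offset": [-1.52,-1.125,0],"spin": 0,"jaw": 5},{"offset": [-1.52,-1.125,0],"spin": 0,"jaw": 5},{"offset": [-1.52,-1.125,0],"spin": 0,"jaw": 5},{"offset": [-1.52,-1.125,0],"spin": 0,"jaw": 5},{"offset": [-1.52,-1.125,0],"spin": 0,"jaw": 5},{"offset": [-1.52,-1.125,0],"spin": 0,"jaw": 5},{"offset": [-1.52,-1.125,0],"spin": 0,"jaw": 5},{"offset": [-1.52,-1.125,0],"spin": 0,"jaw": 5},{"offset": [-1.52,-1.125,0],"spin": 0,"jaw": 5},{"offset": [-1.52,-1.125,0],"spin": 0,"jaw": 5},{"offset": [-1.52,-1.125,0],"spin": 0,"jaw": 5},{"offset": [-1.52,-1.125,0],"spin": 0,"jaw": 5},{"offset": [-1.52,-1.125,0],"spin": 0,"jaw": 5},{"offset": [-1.52,-1.125,0],"spin": 0,"jaw": 5},{"offset": [-1.52,-1.125,0],"spin": 0,"jaw": 5},{"offset": [-1.52,-1.125,0],"spin": 0,"jaw": 5},{"offset": [-1.52,-1.125,0],"spin": 0,"jaw": 5}]'

```text
clock: 45.8
eef_pos: [534.1, -181.0, 186.2]
eef_rot: [-3.142, 0.0, 1.646]
wrist_force: [0.4, 0.6, 0.5]
finger_gap: 15.1
```

```bash
python3 f.py; python3 -c "
from sty import *
cw=cam('wrist'); L=np.load('line.npy'); print(proj(cw,L)); cv2.imwrite('pics/v14.png',cv2.resize(cw['color'][30:180,180:330],(600,600),interpolation=2))"
```

```text
F [-0.2 -2.   2.4] M [-0.2 -0.   0. ]
pos [ 534.2 -181.1  186.4] yaw 94.3 shift [118.4  -4.1  -6.6] spin 0.1 F [-0.6 -2.   2.2] gap 15.5 t 46.05
[[ 245.9 -123.6]
 [ 313.6  -20.5]
 [ 253.8   68.1]
 [ 306.   142.5]]
```

View pics/v14.png

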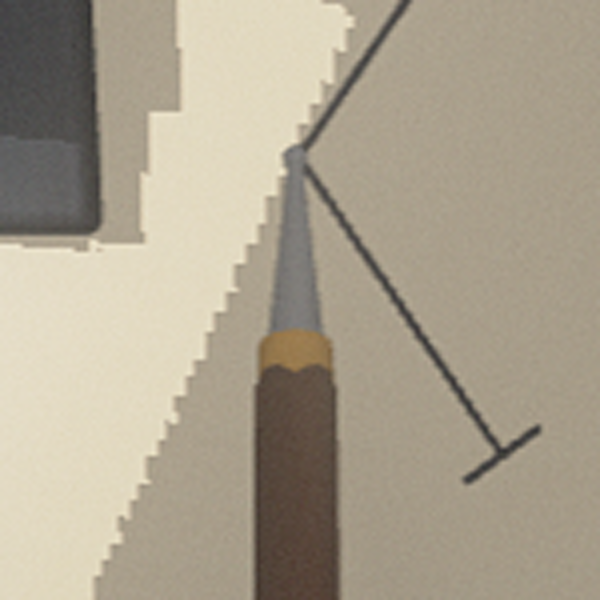

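The tip (294,157) is at corner c, within about 1 mm. Now tracing c to d.

drive_tool --rows '[{"offset": [-1.48,1.17,0],"spin": 0,"jaw": 5},{"offset": [-1.48,1.17,0],"spin": 0,"jaw": 5},{"offset": [-1.48,1.17,0],"spin": 0,"jaw": 5},{"offset": [-1.48,1.17,0],"spin": 0,"jaw": 5},{"offset": [-1.48,1.17,0],"spin": 0,"jaw": 5},{"offset": [-1.48,1.17,0],"spin": 0,"jaw": 5},{"offset": [-1.48,1.17,0],"spin": 0,"jaw": 5},{"offset": [-1.48,1.17,0],"spin": 0,"jaw": 5},{"offset": [-1.48,1.17,0],"spin": 0,"jaw": 5},{"offset": [-1.48,1.17,0],"spin": 0,"jaw": 5},{"offset": [-1.48,1.17,0],"spin": 0,"jaw": 5},{"offset": [-1.48,1.17,0],"spin": 0,"jaw": 5},{"offset": [-1.48,1.17,0],"spin": 0,"jaw": 5},{"offset": [-1.48,1.17,0],"spin": 0,"jaw": 5},{"offset": [-1.48,1.17,0],"spin": 0,"jaw": 5},{"offset": [-1.48,1.17,0],"spin": 0,"jaw": 5},{"offset": [-1.48,1.17,0],"spin": 0,"jaw": 5},{"offset": [-1.48,1.17,0],"spin": 0,"jaw": 5},{"offset": [-1.48,1.17,0],"spin": 0,"jaw": 5},{"offset": [-1.48,1.17,0],"spin": 0,"jaw": 5}]'

```text
clock: 48.1
eef_pos: [559.9, -208.7, 186.3]
eef_rot: [3.142, -0.0, 1.646]
wrist_force: [-0.5, 0.2, 1.3]
finger_gap: 15.4
```

```bash
python3 f.py
```

```text
F [ 0.3 -2.   2.2] M [-0.2 -0.1 -0. ]
pos [ 559.9 -208.8  186.5] yaw 94.3 shift [147.9 -27.6  -6.5] spin 0.1 F [ 1.  -2.2  2.7] gap 15.2 t 48.35
```

drive_tool --rows '[{"offset": [-1.48,1.15,0],"spin": 0,"jaw": 5},{"offset": [-1.48,1.15,0],"spin": 0,"jaw": 5},{"offset": [-1.48,1.15,0],"spin": 0,"jaw": 5},{"offset": [-1.48,1.15,0],"spin": 0,"jaw": 5},{"offset": [-1.48,1.15,0],"spin": 0,"jaw": 5},{"offset": [-1.48,1.15,0],"spin": 0,"jaw": 5},{"offset": [-1.48,1.15,0],"spin": 0,"jaw": 5},{"offset": [-1.48,1.15,0],"spin": 0,"jaw": 5},{"offset": [-1.48,1.15,0],"spin": 0,"jaw": 5},{"offset": [-1.48,1.15,0],"spin": 0,"jaw": 5},{"offset": [-1.48,1.15,0],"spin": 0,"jaw": 5},{"offset": [-1.48,1.15,0],"spin": 0,"jaw": 5},{"offset": [-1.48,1.15,0],"spin": 0,"jaw": 5},{"offset": [-1.48,1.15,0],"spin": 0,"jaw": 5},{"offset": [-1.48,1.15,0],"spin": 0,"jaw": 5},{"offset": [-1.48,1.15,0],"spin": 0,"jaw": 5},{"offset": [-1.48,1.15,0],"spin": 0,"jaw": 5},{"offset": [-1.48,1.15,0],"spin": 0,"jaw": 5},{"offset": [-1.48,1.15,0],"spin": 0,"jaw": 5},{"offset": [-1.3,1.0,0],"spin": 0,"jaw": 5}]'

```text
clock: 50.35
eef_pos: [584.9, -236.4, 186.3]
eef_rot: [3.142, 0.0, 1.646]
wrist_force: [-0.2, 0.3, 0.7]
finger_gap: 15.4
```

```bash
python3 f.py; python3 -c "
from sty import *
cw=cam('wrist'); L=np.load('line.npy'); print(proj(cw,L)); cv2.imwrite('pics/v15.png',cv2.resize(cw['color'][30:180,180:330],(600,600),interpolation=2))"
```

```text
F [ 0.3 -1.7  2. ] M [-0.2 -0.1 -0. ]
pos [ 584.9 -236.5  186.5] yaw 94.3 shift [177.4 -50.5  -6.5] spin 0.1 F [-0.2 -2.1  2.4] gap 15.4 t 50.6
[[ 171.4 -245.3]
 [ 251.8 -122.1]
 [ 192.3  -17.8]
 [ 253.2   68.7]]
```

View pics/v15.png

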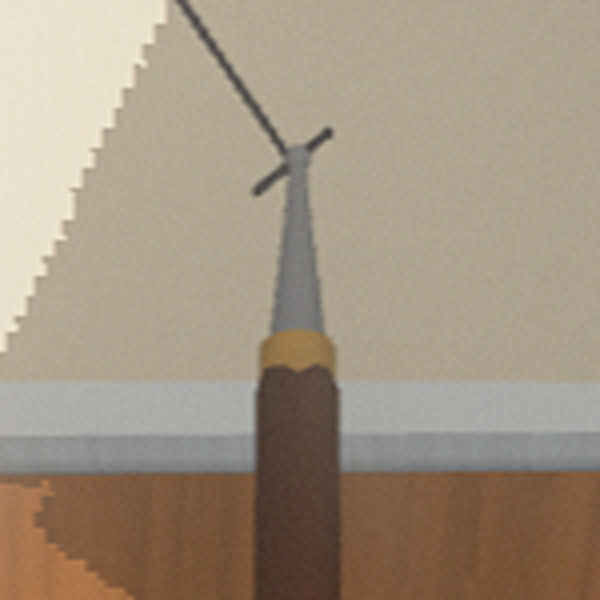

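The tip (298,157) is at the cross-bar, so the trace is done. I'll lift and return to the tray. I have used all 16 picture views, so I work from numbers from here.

drive_tool --rows '[{"offset": [0,0,-5],"spin": 0,"jaw": 5},{"offset": [0,0,-15],"spin": 0,"jaw": 5},{"offset": [0,0,-25],"spin": 0,"jaw": 5},{"offset": [0,0,-25],"spin": 0,"jaw": 5},{"offset": [0,0,-25],"spin": 0,"jaw": 5},{"offset": [0,0,-20],"spin": 0,"jaw": 5},{"offset": [0,0,-10],"spin": 0,"jaw": 5}]'

```text
clock: 51.35
eef_pos: [584.9, -236.2, 314.3]
eef_rot: [3.139, 0.002, 1.647]
wrist_force: [-0.2, 0.1, -1.5]
finger_gap: 15.3
```

drive_tool --rows '[{"offset": [29,-4.75,0],"spin": 0,"jaw": 5},{"offset": [29,-4.75,0],"spin": 0,"jaw": 5},{"offset": [29,-4.75,0],"spin": 0,"jaw": 5},{"offset": [29,-4.75,0],"spin": 0,"jaw": 5},{"offset": [29,-4.75,0],"spin": 0,"jaw": 5},{"offset": [29,-4.75,0],"spin": 0,"jaw": 5},{"offset": [29,-4.75,0],"spin": 0,"jaw": 5},{"offset": [29,-4.75,0],"spin": 0,"jaw": 5},{"offset": [29,-4.75,0],"spin": 0,"jaw": 5},{"offset": [29,-4.75,0],"spin": 0,"jaw": 5},{"offset": [29,-4.75,0],"spin": 0,"jaw": 5},{"offset": [29,-4.75,0],"spin": 0,"jaw": 5},{"offset": [29,-4.75,0],"spin": 0,"jaw": 5},{"offset": [29,-4.75,0],"spin": 0,"jaw": 5},{"offset": [29,-4.75,0],"spin": 0,"jaw": 5},{"offset": [29,-4.75,0],"spin": 0,"jaw": 5},{"offset": [29,-4.75,0],"spin": 0,"jaw": 5},{"offset": [29,-4.75,0],"spin": 0,"jaw": 5},{"offset": [29,-4.75,0],"spin": 0,"jaw": 5},{"offset": [28,-4.75,0],"spin": 0,"jaw": 5}]'

```text
clock: 53.35
eef_pos: [445.7, 335.1, 311.3]
eef_rot: [-3.141, 0.0, 1.647]
wrist_force: [0.1, -0.8, -1.4]
finger_gap: 15.3
```

drive_tool --rows '[{"offset": [0,0,0],"spin": 8,"jaw": 5},{"offset": [0,0,0],"spin": 8,"jaw": 5},{"offset": [0,0,0],"spin": 8,"jaw": 5},{"offset": [0,0,0],"spin": 8,"jaw": 5},{"offset": [0,0,0],"spin": 8,"jaw": 5},{"offset": [0,0,0],"spin": 8,"jaw": 5},{"offset": [0,0,0],"spin": 8,"jaw": 5},{"offset": [0,0,0],"spin": 8,"jaw": 5},{"offset": [0,0,0],"spin": 8,"jaw": 5},{"offset": [0,0,0],"spin": 8,"jaw": 5},{"offset": [0,0,0],"spin": 8,"jaw": 5},{"offset": [0,0,0],"spin": 8,"jaw": 5},{"offset": [0,0,0],"spin": 0,"jaw": 5}]'

```text
clock: 54.65
eef_pos: [446.2, 333.9, 311.3]
eef_rot: [3.141, 0.0, -0.031]
wrist_force: [-0.3, 0.3, -0.3]
finger_gap: 15.4
```

```bash
python3 - <<'E'
from sty import *
cw=look(); tool([446.6,334,165],-2)
P=cloud(cw);X,Y,Z=P[...,0],P[...,1],P[...,2];hsv=cv2.cvtColor(cw['color'],cv2.COLOR_BGR2HSV)
for k,c in (('w',cw),('t',cam('top'))):
    P=cloud(c);X,Y,Z=P[...,0],P[...,1],P[...,2]
    m=(X>330)&(X<680)&(Y<440)&(Y>235)&(Z>2.5)&(Z<12)
    m=cv2.morphologyEx(big(cv2.morphologyEx(m.astype(np.uint8),cv2.MORPH_CLOSE,np.ones((7,7)))).astype(np.uint8),cv2.MORPH_OPEN,np.ones((9,9)))>0
    print(k,'tray',fit(c,P,m,8),m.sum())
    for lo,hi in ((400,500),(580,680)):
        m=(X>lo)&(X<hi)&(Y<60)&(Y>-100)&(Z>65)&(Z<80)
        if m.sum()>20: print('fin',fit(c,P,big(m),72))
E
```

```text
20 348 top w [-4.8 -2.2  0.3] v 0.5074162051429827
30 342 top w [-10.6  -7.6  -4.8] v 0.892773632941168
40 330 top w [-16.  -13.  -10.4] v 0.27534388811070143
50 323 top w [-21.8 -18.5 -15.7] v 1.0161076124553494
60 310 top w [-26.8 -23.8 -21.1] v 0.347250745043887
70 291 top w [-31.8 -29.2 -26.5] v 0.39615845409816597
80 268 top w [-39.1 -35.1 -31.9] v 0.455706999480598
90 173 top w [-46.3 -43.  -38.2] v 0.4970721836977936
100 119 top w [-52.7 -49.9 -46.9] v 0.5431798071215304
110 83 top w [-58.8 -56.3 -53.7] v 0.5805112485113906
120 56 top w [-64.3 -62.6 -60.1] v 1.0175909558682306
pos [446.2 333.9 311.3] yaw -1.5 shift [ 0. -0. -0.] spin -1.5 F [0.6 1.  0.1] gap 15.5 t 54.7
pos [446.2 333.9 311.3] yaw -1.5 shift [  0.4  -0.1 146.3] spin 0.5 F [0.6 1.  0.1] gap 15.5 t 54.7
w tray ((506.027587890625, 341.79656982421875), (248.9491729736328, 119.49813079833984), 1.543222188949585) 13336
t tray ((502.3811950683594, 333.42041015625), (341.56573486328125, 198.63577270507812), 0.39509931206703186) 6839
fin ((455.9168701171875, -28.163354873657227), (13.89654541015625, 56.96196365356445), 4.363866329193115)
fin ((624.7550659179688, -17.208011627197266), (13.979695320129395, 57.5614013671875), 0.7806003093719482)
```

drive_tool --rows '[{"offset": [-2,-4.5,10],"spin": 0,"jaw": 5},{"offset": [0,0,25],"spin": -3,"jaw": 5},{"offset": [0,0,25],"spin": 0,"jaw": 5},{"offset": [0,0,25],"spin": 0,"jaw": 5},{"offset": [0,0,25],"spin": 0,"jaw": 5},{"offset": [0,0,20],"spin": 0,"jaw": 5},{"offset": [0,0,10],"spin": 0,"jaw": 5},{"offset": [0,0,0],"spin": 0,"jaw": 5}]'

```text
clock: 55.55
eef_pos: [443.9, 338.4, 169.8]
eef_rot: [3.14, 0.002, 0.025]
wrist_force: [-0.3, -0.4, -0.2]
finger_gap: 15.5
```

drive_tool --rows '[{"offset": [0,0,0],"spin": 0,"jaw": 5},{"offset": [0,0,0],"spin": 0,"jaw": 5},{"offset": [0,0,4],"spin": 0,"jaw": 5},{"offset": [0,0,4],"spin": 0,"jaw": 5},{"offset": [0,0,4],"spin": 0,"jaw": 5},{"offset": [0,0,4],"spin": 0,"jaw": 5},{"offset": [0,0,4],"spin": 0,"jaw": 5},{"offset": [0,0,4],"spin": 0,"jaw": 5},{"offset": [0,0,4],"spin": 0,"jaw": 5},{"offset": [0,0,0],"spin": 0,"jaw": 5}]' --force 4

```text
clock: 56.55
eef_pos: [444.3, 338.4, 142.6]
eef_rot: [3.141, 0.001, 0.023]
wrist_force: [-0.2, -0.8, 0.5]
finger_gap: 16.0
```

```bash
python3 -c "
from sty import *
look()"
```

```text
20 367 top w [-3.1  1.4  3.3] v 0.0990733844861903
30 387 top w [-43.3  -1.8   0.1] v 0.1000286139872909
40 391 top w [-43.3  -4.8  -2.8] v 0.10367290952246566
50 390 top w [-43.   -7.9  -6. ] v 0.10707911864002811
60 393 top w [-43.  -11.   -9.1] v 0.10707249740102953
70 387 top w [-43.4 -14.1 -12.1] v 0.10894385272626317
80 407 top w [-43.5 -17.2 -15.3] v 0.1090209014735215
90 405 top w [-43.8 -22.2 -19.2] v 0.11090903830272159
100 407 top w [-44.1 -42.2 -25.1] v 0.10593292431741119
110 403 top w [-44.1 -42.8 -29.7] v 0.10474924419041098
120 418 top w [-44.3 -43.2 -34.1] v 0.10395655102668577
130 439 top w [-44.3 -43.2 -38.4] v 0.10212346301905795
140 463 top w [-44.1 -43.4 -42.4] v 0.09614672281593029
150 256 top w [-44.4 -43.5 -42.5] v 0.10644265675268882
pos [444.4 338.4 142.9] yaw 1.3 shift [ 0.  0. -0.] spin 1.3 F [-1.2  0.1 -0.6] gap 15.9 t 56.6
```

It's flattening as planned. Continuing down, then release.

drive_tool --rows '[{"offset": [0,0,4],"spin": 0,"jaw": 5},{"offset": [0,0,4],"spin": 0,"jaw": 5},{"offset": [0,0,4],"spin": 0,"jaw": 5},{"offset": [0,0,4],"spin": 0,"jaw": 5},{"offset": [0,0,4],"spin": 0,"jaw": 5},{"offset": [0,0,4],"spin": 0,"jaw": 5},{"offset": [0,0,4],"spin": 0,"jaw": 5},{"offset": [0,0,3],"spin": 0,"jaw": 5},{"offset": [0,0,2],"spin": 0,"jaw": 5},{"offset": [0,0,0],"spin": 0,"jaw": 5}]'

```text
clock: 57.6
eef_pos: [444.4, 338.4, 110.0]
eef_rot: [3.141, 0.0, 0.023]
wrist_force: [-0.2, 0.3, -0.8]
finger_gap: 15.8
```

drive_tool --rows '[{"offset": [0,0,1],"spin": 0,"jaw": 5},{"offset": [0,0,1],"spin": 0,"jaw": 5},{"offset": [0,0,0],"spin": 0,"jaw": 5}]'

```text
clock: 57.9
eef_pos: [444.5, 338.5, 108.2]
eef_rot: [-3.142, -0.0, 0.023]
wrist_force: [0.0, -0.1, -0.0]
finger_gap: 15.9
```

drive_tool --rows '[{"offset": [0,0,1],"spin": 0,"jaw": 5},{"offset": [0,0,1],"spin": 0,"jaw": 5},{"offset": [0,0,0],"spin": 0,"jaw": 5},{"offset": [0,0,0],"spin": 0,"jaw": 20},{"offset": [0,0,0],"spin": 0,"jaw": 26},{"offset": [0,0,0],"spin": 0,"jaw": 40},{"offset": [0,0,0],"spin": 0,"jaw": 45},{"offset": [0,0,0],"spin": 0,"jaw": 45},{"offset": [0,0,-20],"spin": 0,"jaw": 45},{"offset": [0,0,-40],"spin": 0,"jaw": 45},{"offset": [0,0,-40],"spin": 0,"jaw": 45},{"offset": [0,0,-40],"spin": 0,"jaw": 45},{"offset": [0,0,-20],"spin": 0,"jaw": 45},{"offset": [0,0,0],"spin": 0,"jaw": 45}]'

```text
clock: 59.3
eef_pos: [445.0, 338.9, 269.4]
eef_rot: [-3.139, -0.005, 0.023]
wrist_force: [-0.2, 0.0, -0.3]
finger_gap: 45.0
```

```bash
python3 - <<'E'
from sty import *
c=cam('wrist'); P=cloud(c);X,Y,Z=P[...,0],P[...,1],P[...,2];hsv=cv2.cvtColor(c['color'],cv2.COLOR_BGR2HSV)
tool([575,179,270],94.3)
m=big((X>350)&(X<680)&(Y<400)&(Y>270)&(Z>8)&(Z<60)&(hsv[...,2]<120)&(hsv[...,1]>60)); print('handle',fit(c,P,m,20),'z',np.percentile(Z[m],[5,50,95]))
m=(X>400)&(X<620)&(Y<240)&(Y>120)&(Z>80)&(Z<110); print('lever',m.sum(),P[m].mean(0))
m=big((X>350)&(X<680)&(Y<400)&(Y>270)&(Z>8.5)&(Z<60)); print('stylus',fit(c,P,m,14))
E
```

```text
pos [444.5 338.6 267. ] yaw 1.3 shift [126.7 162.6  -3. ] spin -93.0 F [-0.6 -0.6 -0.6] gap 45.0 t 59.35
handle ((482.5061950683594, 342.76934814453125), (103.77043914794922, 6.349971771240234), 2.713050603866577) z [16.2 17.6 19. ]
lever 331 [536.8 179.8  91.7]
stylus ((506.763427734375, 339.7027282714844), (158.14454650878906, 15.686223983764648), 0.9945178627967834)
```

The stylus lies flat in the tray (centre (507,340), about 1°, tray 1.5°). Next I go to the far side of the lever to switch it off.

drive_tool --rows '[{"offset": [15.6,20,0],"spin": 0,"jaw": 0},{"offset": [15.6,20,0],"spin": 0,"jaw": 0},{"offset": [15.6,20,0],"spin": 0,"jaw": 0},{"offset": [15.6,20,0],"spin": 0,"jaw": 0},{"offset": [15.6,20,0],"spin": 0,"jaw": 0},{"offset": [15.6,20,0],"spin": 0,"jaw": 0},{"offset": [15.6,20,0],"spin": 0,"jaw": 0},{"offset": [15.6,20,0],"spin": 0,"jaw": 0},{"offset": [0,0,0],"spin": 0,"jaw": 0}]' --force 30

```text
clock: 60.25
eef_pos: [573.8, 179.3, 264.0]
eef_rot: [3.141, 0.003, 0.021]
wrist_force: [-0.3, 0.2, 0.3]
finger_gap: 0.7
```

drive_tool --rows '[{"offset": [0,0,0],"spin": -7.75,"jaw": 0},{"offset": [0,0,0],"spin": -7.75,"jaw": 0},{"offset": [0,0,0],"spin": -7.75,"jaw": 0},{"offset": [0,0,0],"spin": -7.75,"jaw": 0},{"offset": [0,0,0],"spin": -7.75,"jaw": 0},{"offset": [0,0,0],"spin": -7.75,"jaw": 0},{"offset": [0,0,0],"spin": -7.75,"jaw": 0},{"offset": [0,0,0],"spin": -7.75,"jaw": 0},{"offset": [0,0,0],"spin": -7.75,"jaw": 0},{"offset": [0,0,0],"spin": -7.75,"jaw": 0},{"offset": [0,0,0],"spin": -7.75,"jaw": 0},{"offset": [0,0,0],"spin": -7.75,"jaw": 0},{"offset": [0,0,0],"spin": 0,"jaw": 0}]'

```text
clock: 61.55
eef_pos: [572.3, 182.0, 264.9]
eef_rot: [-3.14, 0.0, 1.649]
wrist_force: [0.0, 0.0, 0.1]
finger_gap: 0.6
```

```bash
python3 -c "
from h import *
tool([575,180,175],94.3)"
```

```text
pos [572.3 182.  264.9] yaw 94.5 shift [-2.2  2.5 89.9] spin 0.2 F [0.  0.  0.1] gap 0.6 t 61.55
```

drive_tool --rows '[{"offset": [-1,2,25],"spin": 0,"jaw": 0},{"offset": [0,0,25],"spin": 0,"jaw": 0},{"offset": [0,0,25],"spin": 0,"jaw": 0},{"offset": [0,0,15],"spin": 0,"jaw": 0},{"offset": [0,-5,0],"spin": 0,"jaw": 0},{"offset": [0,-5,0],"spin": 0,"jaw": 0},{"offset": [0,-5,0],"spin": 0,"jaw": 0},{"offset": [0,-5,0],"spin": 0,"jaw": 0},{"offset": [0,-5,0],"spin": 0,"jaw": 0},{"offset": [0,-5,0],"spin": 0,"jaw": 0},{"offset": [0,-5,0],"spin": 0,"jaw": 0},{"offset": [0,-5,0],"spin": 0,"jaw": 0},{"offset": [0,-5,0],"spin": 0,"jaw": 0},{"offset": [0,-2,0],"spin": 0,"jaw": 0},{"offset": [0,0,0],"spin": 0,"jaw": 0}]'

```text
clock: 63.05
eef_pos: [527.9, 177.0, 176.2]
eef_rot: [-3.141, 0.0, 1.647]
wrist_force: [-0.3, -0.3, -0.7]
finger_gap: 0.5
```

drive_tool --rows '[{"offset": [0,10,0],"spin": 0,"jaw": 0},{"offset": [0,5,-20],"spin": 0,"jaw": 0},{"offset": [0,0,-30],"spin": 0,"jaw": 0},{"offset": [0,0,-40],"spin": 0,"jaw": 0},{"offset": [-20,0,-30],"spin": 0,"jaw": 20},{"offset": [-30,-20,-10],"spin": 0,"jaw": 20},{"offset": [-30,-30,0],"spin": 0,"jaw": 20},{"offset": [-30,-30,0],"spin": 0,"jaw": 20},{"offset": [0,0,0],"spin": 0,"jaw": 20}]'

```text
clock: 63.95
eef_pos: [470.3, 60.0, 306.8]
eef_rot: [3.141, 0.0, 1.644]
wrist_force: [-0.3, -0.8, 0.7]
finger_gap: 20.2
```

```bash
python3 - <<'E'
from sty import *
tool([445,172,270],94.3)
for n in ('wrist','top','side'):
    c=cam(n); P=cloud(c);X,Y,Z=P[...,0],P[...,1],P[...,2];hsv=cv2.cvtColor(c['color'],cv2.COLOR_BGR2HSV)
    m=(X>440)&(X<600)&(Y<225)&(Y>130)&(Z>82)&(Z<105); print(n,'lever',m.sum(),P[m].mean(0) if m.sum() else '')
    if n!='side':
        m=(X>350)&(X<680)&(Y<400)&(Y>270)&(Z>8.5)&(Z<60)
        if m.sum()>50: print('stylus',fit(c,P,big(m),14))
        for lo,hi in ((400,500),(580,680)):
            m=(X>lo)&(X<hi)&(Y<60)&(Y>-100)&(Z>65)&(Z<80)
            if m.sum()>20: print('fin',fit(c,P,big(m),72))
E
```

```text
pos [470.3  60.  306.8] yaw 94.2 shift [113.5 -17.1  36.8] spin -0.1 F [-0.3 -0.8  0.7] gap 20.2 t 63.95
wrist lever 183 [499.3 172.6  94.3]
fin ((459.63494873046875, -25.661754608154297), (7.951280117034912, 58.95668029785156), 3.247605323791504)
fin ((623.3300170898438, -15.197732925415039), (14.878656387329102, 59.04986572265625), 4.160285949707031)
top lever 0 
stylus ((504.4087219238281, 341.1005554199219), (157.67176818847656, 22.88723373413086), 3.5706472396850586)
fin ((456.0054626464844, -28.156593322753906), (13.718831062316895, 56.96196365356445), 4.363865852355957)
fin ((624.7146606445312, -17.208585739135742), (13.97909927368164, 57.61198043823242), 0.44214102625846863)
side lever 32 [497.9 175.5  94.2]
```

The lever is back at off (tip x 499, as at the start), and the weights and stylus are in place. Handing in.

```bash
python3 -c "
from h import *
print(manip.sign_off())"
```

```text
the job is handed in; nothing more can be done
None
```

I did the whole job in the order asked and handed it in at about 64 s on the robot's clock; no verdict was reported.

- **Weights:** Only two dark weights were on the mat, and both now lie along the sheet's long margins, one on each. They were still there in the last pictures. I left the orange and pink look-alikes alone.
- **Switch:** I clicked the lamp on before tracing (lever tip moved from x 499 to 537 mm) and off again at the end (back to 499 mm).
- **Trace:** I let the stylus swing to about 28° in a light grip, then gripped it firmly. It followed the line from dot to cross-bar at about 19 mm/s. Every check showed about 2.5 N on the paper, and the corner pictures put the tip within about 1 mm of the line. I paused briefly at the corners and checkpoints without lifting.
- **Stylus:** It lies flat in the tray. The near wrist view put it about 1° off x, against about 1.5° for the tray; the last top view gave 3.6°. That top-view fit is rougher, so I trust the wrist view.

After the trace I had no picture views left, so the final checks used measured positions only. I did not re-measure the mug, ink bottle or tape roll at the end, but the arm never went near them.

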